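# Ready the wheel-tracking rig: feel the wheel bearing, load and clamp the paving specimens

### The job

Get the wheel-tracking rig ready for a run. First, before you load anything, feel the raised wheel for bearing play: take the tyre at its top and rock it sideways on its axle, away from the robot, towards it, away and towards it again, each time right up against the stop. Then draw the specimen carriage out from under the wheel, lay every loose paving specimen (however many there are) flat down into a nest of its own, fold the hold-down rail flat onto them while the carriage is still out, and push the carriage fully home, without disturbing the brush, the pen pot or the trowel.

Things in the scene. Friction and masses are not known exactly. Their poses are not given: they have to be found in the camera images.
- tyre_top (a point): top of the raised rubber-tyred wheel when not rocked, on the tread's centre line, 305 mm above the bench. Wheel 200 mm in diameter, 50 mm wide, in a fork; its axle lies along this point's x (roughly away from the robot), z up. The upper 70 mm of it is free on both flat sides: pinch it from above across its 50 mm. Load discs stand on the arm 145 mm to its left (+y), their tops 41 mm below this point
- wheel_hub (a point): centre of the wheel, 205 mm above the bench; the wheel's underside is 105 mm above the bench. Two fork cheeks (36 mm tall, 90 mm wide overall) run level from here along +y to a blue column 190 to 280 mm away, 250 mm high, on the rig's 12 mm thick bed plate, which reaches 75 mm to either side in x and 450 mm along -y
- wheel_play (a joint): lean of the wheel on its worn bearing, rad: 0 upright, positive when the tyre's top leans away from the robot (+x of tyre_top); stops at +0.06 and -0.06, which is 6 mm each way at the tyre's top (pivot at the hub, 100 mm lower). 1 to 2 N there moves it, then it comes up hard; a weak spring brings it back near 0. Counts as up against the stop beyond 0.045 either way
- nest1 (a point): centre of a specimen when seated in nest 1 (+y end of the carriage, farthest from the pull bar). x along the seated specimen (roughly away from the robot), carriage is drawn out along -y, z up. A nest is a pocket 127 x 52 mm, floor 22.5 mm below this point (30 mm above the bench), ribs all round 12 mm high; ribs between nests 22 mm wide, nests 74 mm apart
- nest2 (a point): the same for nest 2, 74 mm to the -y side of nest 1
- nest3 (a point): the same for nest 3
- nest4 (a point): the same for nest 4, nearest the pull bar
- carriage (a joint): travel of the specimen carriage, m: 0 fully home (centred under the wheel), 0.30 drawn fully out along -y of the nest points, to the right as the robot sees it, where all the nests are clear of the wheel. It stays where it is left; about 3 N of friction. Counts as home below 0.010, as out above 0.2
- pull_bar (a point): middle of the carriage's black pull bar: a bar 12 mm thick and 90 mm long along x, 75 mm above the bench, at the carriage's -y end, its centre line 31 mm beyond the end rib; pinch it from above
- hold_down (a joint): angle of the yellow hold-down rail, rad: 0 folded flat on the specimens' far ends (tops 75 mm above the bench), 1.57 upright, 1.75 fully open. Hinged along the far (+x) side of the carriage; folds towards the robot. Stiff hinge: stays at any angle; about 5 N at its free edge moves it. Counts as down below 0.08
- rail_hinge (a point): middle of the rail's hinge line, 79.5 mm above the bench; x away from the robot, y along the rail. The rail is a plate 290 mm long, 8 mm thick, reaching 49 mm from the hinge line to its free edge, with a T-grip near its -y end: a black bar 18 mm thick, 45 mm long along y, its centre 110 mm from the middle, 33 mm from the hinge line, 30 mm above the plate's mid-plane
- rail_edge (a point): middle of the rail's free edge, on the face that is uppermost when it is down; moves with the rail
- sp_red: paving specimen, brick red with chips of stone in its faces: a concrete bar 120 x 45 x 45 mm, 0.4 to 0.75 kg; origin at its centre, x along its 120 mm length (any of its four long faces may be up). None if absent
- sp_grey: paving specimen, grey with chips of stone in its faces: a concrete bar 120 x 45 x 45 mm, 0.4 to 0.75 kg; origin at its centre, x along its 120 mm length (any of its four long faces may be up). None if absent
- sp_green: paving specimen, green with chips of stone in its faces: a concrete bar 120 x 45 x 45 mm, 0.4 to 0.75 kg; origin at its centre, x along its 120 mm length (any of its four long faces may be up). None if absent
- sp_sand: paving specimen, sand yellow with chips of stone in its faces: a concrete bar 120 x 45 x 45 mm, 0.4 to 0.75 kg; origin at its centre, x along its 120 mm length (any of its four long faces may be up). None if absent
- brush: bystander: hand brush 200 mm long, lying to the right of the rig
- pen_pot: bystander: blue pot with pens, 76 mm in diameter, 90 mm tall (pens to 160); origin at the centre of its underside
- trowel: bystander: spatula with an orange handle, 240 mm long, lying beyond the rig
Not all that is in view belongs to the job. Of the things that look like the sp_red, the smaller one is meant. Leave any orange look-alike of the sp_green alone.

How it is judged:
By the outcome, as a careful person would: the job done as asked, in the order asked, and still so for the second after the job is handed in, with the robot touching nothing.
Of sp_red, sp_grey, sp_green, sp_sand only 2 to 4 are there at a start; the rules pass over those that are not, and their reading is None.
At some moment in a run one of sp_red, sp_grey, sp_green, sp_sand may be knocked a few centimetres aside while the robot is not near it.
Once in a run the grip may slacken for a moment while it holds something.
It also fails if it takes over 210 s, if anything falls off the work surface, if the arm or the gripper's body presses on something with over 40 N, if the wrist force passes 120 N, or if a joint passes its speed limit or range.

### The arm

A 7-joint arm with a two-finger parallel gripper is mounted at the origin on the work surface. World frame = base frame: x ahead of the robot, y to its left, z up, the work surface at z = 0. Lengths are in m, angles in rad, forces in N, time in s.
With the tool pointing down it reaches from about 0.4 to 0.9 m from the base axis. Payload 5.5 kg.
Tool frame: the origin (TCP) lies between the finger pads; the fingertips stand 19 mm ahead of it and the grasp point (between the pads) is the TCP; z points along the fingers, y is the line along which they close (so a half turn about z gives the same grasp; the last joint's range is limited). The gripper opens to 92 mm and grips with 3 to 60 N. Pads are 19 mm wide; open, the fingers measure 130 mm over their backs; the gripper's body (75 mm by 190 mm) begins 47 mm behind the grasp point.
Start: joints at [-0.981, 0.501, -0.427, 1.55, 0.221, 1.138, -0.21], TCP at [0.209, 0.616, 0.246] pointing down, gripper open.
Joint ranges: [-2.88, 2.88], [-0.31, 2.03], [-1.54, 1.56], [0.2, 2.42], [-1.41, 4.55], [0.19, 2.02], [-2.57, 2.57]. Speed limits (rad/s): [2.57, 2.57, 3.14, 3.14, 3.14, 3.14, 3.14].

### API

Orientations are given as [roll, pitch, yaw] about the fixed x, y, z axes, in that order (R = Rz(yaw) Ry(pitch) Rx(roll)).
In Python, from plant import bot gives the robot as it stands.
- The arm moves only by the tool arm_command, never from a script. Its argument "moves" is a list of rows, each a list of 7 numbers: the finger opening in cm, from 0 to 9.18, then the shift along the tool's x, y, z in cm, then the turn, a rotation vector about the tool's x, y, z in rad. In form: [[gripper, dx, dy, dz, ax, ay, az], ...]. A call has 1 to 20 rows; each row is the pose to reach, as a shift and turn from the pose commanded when the call began, along the tool's axes at that moment; what a row does not reach only later rows make up. A row lasts 1/10 s, in which the tool goes at most 50 mm and 8.59 degrees, less where a joint would pass 70% of its speed; a pose out of reach is approached as far as the arm can. A call with a gripper value outside its range is refused whole. The fingers move at their own pace and stop on an object; "force" is the grip in N (left out, the last holds). Time passes only in rows, so rows that repeat a pose let the fingers close. It gives the time, the measured TCP pose, the force, the opening and the grip force at its end, in the units of the state.
- bot.state(): the state, without advancing time (a new reading comes with each control period).
- bot.read_camera(name): name is "scene" or "top" or "wrist"; returns a dict with "frame" (400x640x3 uint8, red, green, blue), "depth" (400x640 float32, m along the optical axis (not along the pixel's ray), 0 where there is no reading), "fov_y" (degrees; the focal length in pixels is half the picture's height over the tangent of half this angle, whatever the lens; pixels are square), "cx", "cy" (the principal point, pixels), "extrinsics" (4x4, takes a point from camera to world coordinates); the wrist camera has in their place "mount" (4x4, takes a point from camera to tool coordinates, whose origin is the TCP and whose axes are the flange's). Camera axes: x right, y down, z forward; pixel columns grow to the right and rows downward; lengths in m; the calibration is good to about 2 mm. The wrist camera is an equidistant fisheye: a pixel r from the principal point sees the ray r / f radians off the axis. A picture is of the moment at which its call begins: read the wrist's pose just before it.
- bot.sign_off(): hands the job in; it is judged then, once.
The state is a dict: "time": time; "joints": joint angles; "qvel": joint speeds; "joint_efforts": joint torques, N m; "tcp_pos": TCP position; "tcp_rot": TCP orientation; "contact_force": force on the tool from outside, world axes, zero at the start; "torque": the same for the moment, N m; "width": finger opening in m; "finger_force": force on a finger pad.
Only numpy, scipy, OpenCV 4.12 (cv2) and the standard library are available. Lean on these libraries where they do the work, as an engineer would, in place of code of your own. Each camera call takes 0.05 s, during which the arm holds its last target. There are 200 camera calls.

## Working session

There is one attempt and no reset: what is moved stays moved. The work goes in short steps, Python scripts to look and compute and a tool call to move; the robot and the scene stay as the last step left them, time stands still between calls to the robot, and variables do not carry over. Pictures are saved under pics/ and viewed, at most 14 in all, crops included, and the job is handed in when it is done.

Besides the shell and the picture viewer there is one more tool, called after "Emit:" by a JSON object that holds its "fn" and its "kwargs", one argument or row to a line. arm_command: Moves the arm, as the interface text tells. Its arguments: {"type":"object","properties":{"moves":{"type":"array","items":{"type":"array","items":{"type":"number"}}},"force":{"type":"number"}},"required":["moves"]}

```bash
ls; mkdir -p pics; cat > h.py <<'E'
import numpy as np,cv2,json
from plant import bot
from scipy.spatial.transform import Rotation as R
def save(n):
    s=bot.state();c=bot.read_camera(n);c['st']=s;return c
def pts(c):
    f=200/np.tan(np.radians(c['fov_y'])/2);d=c['depth'];v,u=np.mgrid[0:400,0:640]
    P=np.stack([(u-c['cx'])/f*d,(v-c['cy'])/f*d,d],-1);E=c['extrinsics']
    return P@E[:3,:3].T+E[:3,3]
E
python3 - <<'E'
from h import *
print(bot.state())
for n in('scene','top','wrist'):
    c=save(n);cv2.imwrite(f'pics/{n}0.png',c['frame'][:,:,::-1]);np.savez(f'{n}0.npz',**{k:v for k,v in c.items() if k!='st'})
    print(n,c['fov_y'],c['cx'],c['cy'],c.get('extrinsics',c.get('mount')))
E
```

```text
pics
{'time': 0.0, 'joints': array([-0.98079504,  0.50185227, -0.42678649,  1.55142823,  0.22080601,
        1.13829137, -0.21027276]), 'qvel': array([-5.70132301e-04, -1.95228463e-03, -3.35927430e-04, -2.51568093e-04,
        6.20953775e-05,  1.71360430e-03, -5.87069631e-04]), 'joint_efforts': array([-1.83538315e-03, -5.66589296e+01, -5.81764609e+00, -2.79123080e+01,
       -6.88463682e-02,  3.06728517e-02,  1.90417672e-04]), 'tcp_pos': array([0.20849798, 0.61496538, 0.24468418]), 'tcp_rot': array([-3.13967141e+00, -6.40729185e-05,  2.81486746e+00]), 'contact_force': array([-0.73702222,  0.46540181, -0.0454688 ]), 'torque': array([-0.0149978 ,  0.02043775, -0.02168274]), 'finger_force': 0.0, 'width': 0.09165177873195728}
scene 54.00453088545204 316.31413792013376 200.6812611241591 [[-0.87665327  0.38776826 -0.28480664  0.84932953]
 [ 0.48107985  0.69858969 -0.5296552   0.49825768]
 [-0.00642049 -0.6013387  -0.79896843  1.1124667 ]
 [ 0.          0.          0.          1.        ]]
top 50.21142722255249 318.8738985958873 207.5622210748346 [[-0.01837247 -0.99661961  0.08007381  0.4303201 ]
 [-0.99965774  0.01681849 -0.02003837 -0.08903336]
 [ 0.01862391 -0.08041456 -0.9965875   1.40965731]
 [ 0.          0.          0.          1.        ]]
wrist 65.70646984690485 319.52909720936935 199.41399187474897 [[ 9.30795634e-04 -9.58328273e-01 -2.85667736e-01  7.78959551e-02]
 [ 9.99999245e-01  6.62893226e-04  1.03450818e-03 -1.68718873e-04]
 [-8.02031233e-04 -2.85668483e-01  9.58328166e-01 -1.37365172e-01]
 [ 0.00000000e+00  0.00000000e+00  0.00000000e+00  1.00000000e+00]]
```

View pics/top0.png

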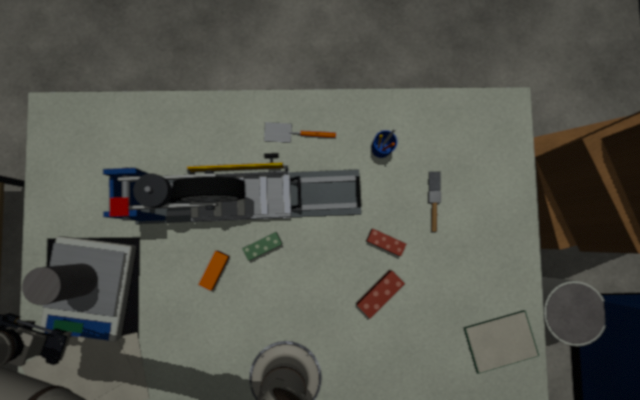

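View pics/scene0.png

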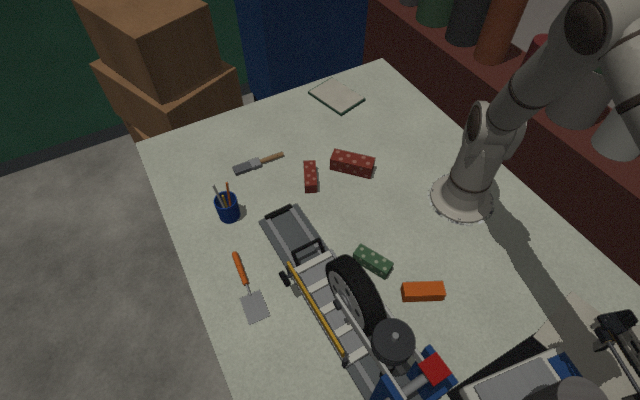

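```bash
cat >> h.py <<'E'
def rect(P2):
    (c,(w,h),a)=cv2.minAreaRect(P2.astype(np.float32)); 
    if w<h: w,h,a=h,w,a+90
    a=(a+90)%180-90
    return np.round(c,4),round(w,4),round(h,4),round(a,2)
def blobs(c,lo,hi,zr,area=60,box=(0.2,1.0,-.75,.6)):
    P=pts(c);H=cv2.cvtColor(c['frame'],cv2.COLOR_RGB2HSV)
    m=cv2.inRange(H,np.array(lo),np.array(hi))>0
    m&=(P[...,2]>zr[0])&(P[...,2]<zr[1])&(c['depth']>0)&(P[...,0]>box[0])&(P[...,0]<box[1])&(P[...,1]>box[2])&(P[...,1]<box[3])
    m=cv2.morphologyEx(m.astype(np.uint8),cv2.MORPH_CLOSE,np.ones((5,5)))
    n,L,S,C=cv2.connectedComponentsWithStats(m);o=[]
    for i in range(1,n):
        if S[i,4]>area:
            q=P[(L==i)&(P[...,2]>zr[0])]; o.append((C[i].round(),S[i,4],q))
    return o
E
python3 - <<'E'
from h import *
for n in('top','scene'):
    c=dict(np.load(n+'0.npz'));P=pts(c);print('##',n)
    t=P[(P[...,2]>.28)&(P[...,2]<.33)&(P[...,0]>.3)&(P[...,0]<.7)&(P[...,1]>-.3)&(P[...,1]<.35)]
    print('tyre',len(t),t.min(0),t.max(0),np.median(t,0),rect(t[:,:2]) if len(t)>5 else '')
    for nm,lo,hi,zr in[('red',(0,90,50),(8,255,255),(.01,.12)),('red2',(172,90,50),(180,255,255),(.01,.12)),('orange',(8,150,80),(18,255,255),(.008,.12)),('green',(45,50,30),(90,255,255),(.02,.12)),('yellow',(20,120,60),(32,255,255),(.03,.2)),('flat grey 30-80',(0,0,0),(180,70,255),(.03,.1))]:
        for C,a,q in blobs(c,lo,hi,zr):
            zt=np.percentile(q[:,2],90);top=q[q[:,2]>zt-.006]
            print(nm,C,a,'z',q[:,2].min().round(3),zt.round(4),'top',rect(top[:,:2]),'all',rect(q[:,:2]))
    k=np.median(P[(P[...,2]<.01)&(P[...,2]>-.01)][:,2]);print('table z',k)
E
```

```text
## top
tyre 980 [0.55641782 0.12585218 0.28003727] [0.60883826 0.34847605 0.30963173] [0.58066901 0.19300182 0.29776737] (array([0.58  , 0.2374]), 0.2222, 0.051, -87.67)
red [386. 242.] 531 z 0.012 0.0478 top (array([ 0.4403, -0.2426]), 0.2996, 0.07, 80.58) all (array([ 0.4402, -0.2426]), 0.2996, 0.0703, 80.49)
red [380. 294.] 942 z 0.045 0.0619 top (array([ 0.3516, -0.2219]), 0.2961, 0.156, 42.77) all (array([ 0.3519, -0.2231]), 0.2967, 0.1568, 42.38)
orange [318. 134.] 151 z 0.01 0.0221 top (array([ 0.6225, -0.0783]), 0.3686, 0.1112, -13.59) all (array([ 0.6226, -0.0784]), 0.3686, 0.1119, -13.7)
orange [213. 270.] 535 z 0.028 0.048 top (array([0.4006, 0.1026]), 0.3746, 0.1007, -66.13) all (array([0.4004, 0.1027]), 0.3745, 0.1018, -65.91)
green [262. 246.] 493 z 0.02 0.0481 top (array([0.4322, 0.0217]), 0.2135, 0.0592, -75.5) all (array([0.4322, 0.0217]), 0.2135, 0.0592, -75.5)
yellow [235. 165.] 317 z 0.112 0.131 top (array([0.6135, 0.0538]), 0.4358, 0.1609, 58.2) all (array([0.6138, 0.0548]), 0.4375, 0.1614, 58.34)
flat grey 30-80 [254. 197.] 3520 z 0.03 0.0712 top (array([0.5836,
[... 1396 characters left out ...]
6) all (array([0.7103, 0.2625]), 0.5365, 0.1086, 70.91)
flat grey 30-80 [224. 201.] 99 z 0.033 0.1011 top (array([ 0.7531, -0.322 ]), 0.0363, 0.009, -76.82) all (array([ 0.7425, -0.3308]), 0.069, 0.0335, -76.82)
flat grey 30-80 [327. 301.] 3046 z 0.03 0.0822 top (array([0.6878, 0.2222]), 0.6302, 0.1101, 69.57) all (array([0.6592, 0.2326]), 0.6297, 0.1741, 69.85)
flat grey 30-80 [373. 259.] 600 z 0.03 0.0483 top (array([0.4223, 0.0666]), 0.1199, 0.0481, -64.28) all (array([0.4225, 0.0662]), 0.1209, 0.0485, -64.69)
flat grey 30-80 [513. 381.] 2615 z 0.03 0.069 top (array([0.5314, 0.5088]), 0.6324, 0.0699, -8.21) all (array([0.5197, 0.5051]), 0.6546, 0.0806, -8.21)
table z 0.0012130291403236182
```

```bash
python3 - <<'E'
from h import *
c=dict(np.load('top0.npz'));f=c['frame'][120:260,80:400]
f=np.clip(f.astype(float)*1.8,0,255).astype(np.uint8)
cv2.imwrite('pics/c1.png',cv2.resize(f[:,:,::-1],None,fx=2.5,fy=2.5,interpolation=2))
P=pts(c)
for v in(180,190,200,212):
    print(v,[(u,*(P[v,u]*1000).round().astype(int)) for u in range(160,366,10)])
E
```

```text
180 [(160, np.int64(603), np.int64(313), np.int64(267)), (170, np.int64(642), np.int64(371), np.int64(9)), (180, np.int64(600), np.int64(253), np.int64(286)), (190, np.int64(597), np.int64(223), np.int64(302)), (200, np.int64(596), np.int64(196), np.int64(306)), (210, np.int64(597), np.int64(172), np.int64(297)), (220, np.int64(598), np.int64(148), np.int64(289)), (230, np.int64(600), np.int64(125), np.int64(272)), (240, np.int64(604), np.int64(103), np.int64(239)), (250, np.int64(635), np.int64(106), np.int64(27)), (260, np.int64(632), np.int64(71), np.int64(44)), (270, np.int64(634), np.int64(41), np.int64(29)), (280, np.int64(634), np.int64(8), np.int64(28)), (290, np.int64(630), np.int64(-25), np.int64(46)), (300, np.int64(633), np.int64(-57), np.int64(22)), (310, np.int64(634), np.int64(-90), np.int64(16)), (320, np.int64(633), np.int64(-122), np.int64(18)), (330, np.int64(633), np.int64(-155), np.int64(17)), (340, np.int64(632), np.int64(-188), np.int64(20)), (350, np.int64(631), np.int64(-221), np.int64(22)), (360, np.int64(634), np.int64(-257), np.int64(-2))]
190 [(160, np.in
[... 2526 characters left out ...]
64(532), np.int64(170), np.int64(31)), (240, np.int64(530), np.int64(137), np.int64(39)), (250, np.int64(531), np.int64(106), np.int64(30)), (260, np.int64(529), np.int64(72), np.int64(43)), (270, np.int64(530), np.int64(42), np.int64(28)), (280, np.int64(529), np.int64(9), np.int64(28)), (290, np.int64(529), np.int64(-23), np.int64(27)), (300, np.int64(529), np.int64(-55), np.int64(12)), (310, np.int64(529), np.int64(-88), np.int64(7)), (320, np.int64(528), np.int64(-121), np.int64(10)), (330, np.int64(527), np.int64(-153), np.int64(15)), (340, np.int64(527), np.int64(-186), np.int64(14)), (350, np.int64(527), np.int64(-220), np.int64(8)), (360, np.int64(526), np.int64(-252), np.int64(12))]
```

View pics/c1.png

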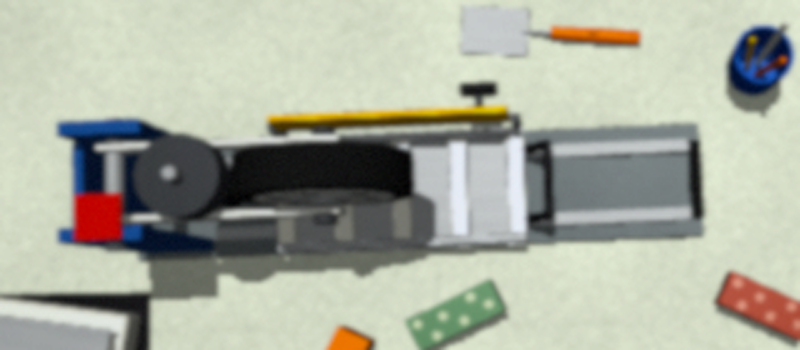

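```bash
sed -i "s/&(P\[...,2\]>zr\[0\])\]; o/\&(P[...,2]>zr[0])\&(P[...,2]<zr[1])]; o/" h.py
python3 - <<'E'
from h import *
for n in('top','scene'):
    c=dict(np.load(n+'0.npz'));P=pts(c);print('##',n)
    t=P[(P[...,2]>.288)&(P[...,2]<.33)&(P[...,0]>.3)&(P[...,0]<.7)&(P[...,1]>-.3)&(P[...,1]<.29)]
    print('tyre',np.percentile(t,[1,99],0).round(4),rect(t[:,:2]),'ztop',np.percentile(t[:,2],97))
    for nm,lo,hi,zr in[('red',(0,90,50),(8,255,255),(.02,.07)),('green',(45,50,30),(90,255,255),(.02,.055)),('yellow',(20,120,60),(32,255,255),(.06,.16)),('black bar',(0,0,0),(180,255,60),(.065,.085))]:
        for C,a,q in blobs(c,lo,hi,zr,30,(.25,.75,-.4,.3)):
            zt=np.percentile(q[:,2],90);top=q[q[:,2]>zt-.008]
            print(nm,C,a,'z',q[:,2].min().round(3),zt.round(4),'top',rect(top[:,:2]),'all',rect(q[:,:2]))
    q=P[(P[...,2]>.006)&(P[...,2]<.05)&(P[...,0]>.45)&(P[...,0]<.68)&(P[...,1]>-.3)&(P[...,1]<-.10)];print('bed',rect(q[:,:2]))
E
```

```text
## top
tyre [[0.5576 0.1419 0.2884]
 [0.6072 0.2501 0.3068]] (array([0.5823, 0.195 ]), 0.1152, 0.0498, -88.38) ztop 0.30615076882698117
red [386. 242.] 529 z 0.02 0.0478 top (array([ 0.4259, -0.3294]), 0.1202, 0.0438, 64.57) all (array([ 0.4257, -0.3296]), 0.1207, 0.0439, 64.66)
red [385. 287.] 603 z 0.045 0.0619 top (array([ 0.2747, -0.3144]), 0.1255, 0.0578, -46.93) all (array([ 0.2747, -0.3143]), 0.1267, 0.0588, -48.27)
green [262. 246.] 493 z 0.02 0.0481 top (array([0.4209, 0.0674]), 0.1173, 0.0415, -64.4) all (array([0.4209, 0.0673]), 0.1174, 0.0422, -64.9)
yellow [235. 165.] 317 z 0.112 0.1309 top (array([0.6664, 0.1374]), 0.2854, 0.0092, -88.49) all (array([0.6681, 0.1376]), 0.2857, 0.0128, -88.44)
black bar [381. 150.] 51 z 0.065 0.0833 top (array([ 0.7185, -0.3165]), 0.0581, 0.022, 74.86) all (array([ 0.7209, -0.3153]), 0.0619, 0.0254, 71.55)
black bar [298. 192.] 136 z 0.066 0.0827 top (array([ 0.5891, -0.0513]), 0.0985, 0.0128, -0.83) all (array([ 0.5884, -0.0491]), 0.1003, 0.0184, 1.3)
bed (array([ 0.5618, -0.1973]), 0.2265, 0.1961, 1.92)
## scene
tyre [[0.5596 0.1402 0.2
[... 629 characters left out ...]
l (array([0.6681, 0.1372]), 0.2894, 0.0083, -88.14)
black bar [227. 195.] 52 z 0.065 0.0818 top (array([ 0.7278, -0.353 ]), 0.0421, 0.0206, -59.84) all (array([ 0.7284, -0.3528]), 0.0429, 0.0209, -57.24)
black bar [233. 208.] 47 z 0.065 0.083 top (array([ 0.7308, -0.2975]), 0.0363, 0.0084, 20.2) all (array([ 0.7293, -0.2984]), 0.0395, 0.009, 21.82)
black bar [306. 246.] 162 z 0.065 0.0826 top (array([ 0.5919, -0.0534]), 0.0986, 0.0161, 2.37) all (array([ 0.5908, -0.0499]), 0.1007, 0.0225, 1.01)
black bar [345. 360.] 31 z 0.067 0.0846 top (array([0.6596, 0.2885]), 0.0117, 0.0112, -78.72) all (array([0.6599, 0.2886]), 0.0118, 0.0117, 11.28)
bed (array([ 0.5629, -0.1996]), 0.2261, 0.1981, 0.51)
```

```bash
cat >> h.py <<'E'
RY=np.radians(1.55); RX=np.array([np.cos(RY),np.sin(RY)]); RYV=np.array([-np.sin(RY),np.cos(RY)]); TY=np.array([.5832,.195])
def rig(x,y): return TY+x*RX+y*RYV      # rig coords about tyre_top
def go(p,yawdeg,base=None,tilt=None):
    s=bot.state();A=R.from_euler('xyz',s['tcp_rot']);B=R.from_euler('xyz',[np.pi,0,np.radians(yawdeg)])
    d=A.inv().apply(np.array(p)-s['tcp_pos'])*100;r=(A.inv()*B).as_rotvec()
    print('from',s['tcp_pos'].round(4),np.degrees(s['tcp_rot']).round(1),'d cm',d.round(2),'rv',r.round(3),'F',s['contact_force'].round(1),'w',round(s['width'],4),'q',s['joints'].round(2),'t',round(s['time'],1))
E
python3 - <<'E'
from h import *
c=dict(np.load('top0.npz'));P=pts(c)
for u,v in[(40,285),(75,280),(58,345),(100,300),(120,205),(20,340)]:print(u,v,P[v,u].round(3))
go([.21,.615,.42],161.3);go([*rig(0,0),.40],91.55)
E
```

```text
40 285 [0.331 0.621 0.267]
75 280 [0.336 0.575 0.186]
58 345 [0.191 0.532 0.334]
100 300 [0.264 0.563 0.065]
120 205 [0.539 0.423 0.255]
20 340 [0.219 0.58  0.399]
from [0.2085 0.6151 0.2449] [-179.9   -0.   161.3] d cm [-1.400e-01  1.000e-02 -1.751e+01] rv [-0.002 -0.    -0.   ] F [ 0.5 -0.2  0.4] w 0.0919 q [-0.98  0.5  -0.43  1.55  0.22  1.14 -0.21] t 0.1
from [0.2085 0.6151 0.2449] [-179.9   -0.   161.3] d cm [-48.97 -27.78 -15.47] rv [-1.000e-03  1.000e-03  1.217e+00] F [ 0.5 -0.2  0.4] w 0.0919 q [-0.98  0.5  -0.43  1.55  0.22  1.14 -0.21] t 0.1
```

Emit:
{"fn": "arm_command", "kwargs": {
  "moves": [
    [9.1,0,0,-5,0,0,0],
    [9.1,0,0,-10,0,0,0],
    [9.1,0,0,-15,0,0,0],
    [9.1,0,0,-19,0,0,0],
    [9.1,-4,-2,-19,0,0,0.1],
    [9.1,-8,-4.5,-19,0,0,0.2],
    [9.1,-12,-7,-19,0,0,0.3],
    [9.1,-16,-9,-19,0,0,0.4],
    [9.1,-20,-11.3,-19,0,0,0.5],
    [9.1,-24,-13.6,-19,0,0,0.6],
    [9.1,-28,-16,-19,0,0,0.7],
    [9.1,-32,-18,-19,0,0,0.8],
    [9.1,-36,-20.5,-18,0,0,0.9],
    [9.1,-40,-23,-17,0,0,1.0],
    [9.1,-44,-25,-16,0,0,1.1],
    [9.1,-47,-27,-15.5,0,0,1.2],
    [9.1,-49,-27.8,-15.5,0,0,1.217],
    [9.1,-49,-27.8,-15.5,0,0,1.217],
    [9.1,-49,-27.8,-15.5,0,0,1.217]
  ]
}}

```text
time: 2.05
tcp_pos: [0.5831, 0.1964, 0.4007]
tcp_rot: [-3.141, -0.001, 1.601]
contact_force: [1.0, 1.3, 0.7]
width: 0.091
finger_force: 0.0
```

```bash
python3 - <<'E'
from h import *
go([*rig(0,0),.287],91.55)
c=save('wrist');cv2.imwrite('pics/w1.png',c['frame'][:,:,::-1])
E
```

```text
from [0.5831 0.1964 0.4007] [-1.80e+02 -1.00e-01  9.17e+01] d cm [-1.600e-01  1.000e-02  1.137e+01] rv [-0.001 -0.001  0.003] F [1.  1.3 0.7] w 0.091 q [-0.36  0.3  -0.01  1.44  0.    1.39 -0.34] t 2.0
```

View pics/w1.png

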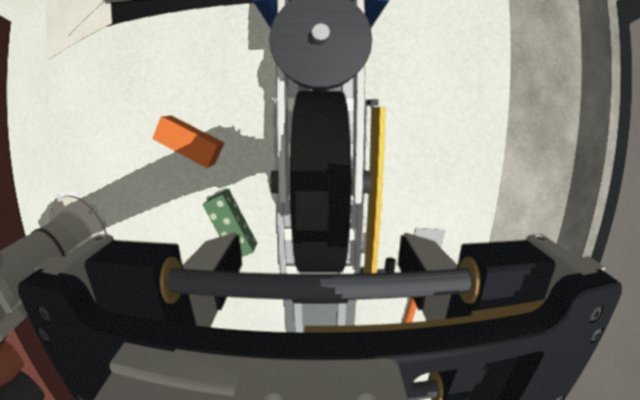

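The tyre is centred at column 320, midway between the fingers (about 215 and 425). I'll descend and pinch it.

Emit:
{"fn": "arm_command", "kwargs": {
  "moves": [
    [9.1,0,0,4,0,0,0],
    [9.1,0,0,8,0,0,0],
    [9.1,-0.1,0,11,0,0,0],
    [9.1,-0.1,0,11.4,0,0,0],
    [9.1,-0.1,0,11.4,0,0,0],
    [4.5,-0.1,0,11.4,0,0,0],
    [4.5,-0.1,0,11.4,0,0,0],
    [4.5,-0.1,0,11.4,0,0,0],
    [4.5,-0.1,0,11.4,0,0,0],
    [4.5,-0.1,0,11.4,0,0,0],
    [4.5,-0.1,0,11.4,0,0,0],
    [4.5,-0.1,0,11.4,0,0,0]
  ],
  "force": 12
}}

```text
time: 3.3
tcp_pos: [0.5837, 0.194, 0.287]
tcp_rot: [3.141, -0.0, 1.598]
contact_force: [0.8, -0.1, 1.4]
width: 0.0504
finger_force: 12.0
```

Emit:
{"fn": "arm_command", "kwargs": {
  "moves": [
    [4.5,0,0.15,0,0.02,0,0],
    [4.5,0,0.3,0,0.04,0,0],
    [4.5,0,0.45,0,0.06,0,0],
    [4.5,0,0.55,0,0.06,0,0],
    [4.5,0,0.6,0,0.06,0,0],
    [4.5,0,0.6,0,0.06,0,0],
    [4.5,0,0.6,0,0.06,0,0]
  ]
}}

```text
time: 4.0
tcp_pos: [0.5888, 0.1942, 0.2868]
tcp_rot: [-3.08, 0.0, 1.598]
contact_force: [-3.9, -0.2, 3.9]
width: 0.0499
finger_force: 12.0
```

Emit:
{"fn": "arm_command", "kwargs": {
  "moves": [
    [4.5,0,0.1,0,0,0,0],
    [4.5,0,0.2,0,0,0,0],
    [4.5,0,0.2,0,0,0,0],
    [4.5,0,0.2,0,0,0,0]
  ]
}}

```text
time: 4.4
tcp_pos: [0.5891, 0.1943, 0.2867]
tcp_rot: [-3.077, 0.0, 1.599]
contact_force: [-8.4, -2.2, 7.8]
width: 0.0497
finger_force: 12.0
```

Emit:
{"fn": "arm_command", "kwargs": {
  "moves": [
    [4.5,0,-0.3,0.02,-0.02,0,0],
    [4.5,0,-0.6,0.04,-0.05,0,0],
    [4.5,0,-0.9,0.05,-0.08,0,0],
    [4.5,0,-1.2,0.07,-0.1,0,0],
    [4.5,0,-1.4,0.08,-0.12,0,0],
    [4.5,0,-1.6,0.1,-0.12,0,0],
    [4.5,0,-1.6,0.1,-0.12,0,0],
    [4.5,0,-1.6,0.1,-0.12,0,0],
    [4.5,0,-1.6,0.1,-0.12,0,0]
  ]
}}

```text
time: 5.3
tcp_pos: [0.5781, 0.1938, 0.2869]
tcp_rot: [3.076, -0.001, 1.597]
contact_force: [8.5, 1.5, -3.2]
width: 0.0498
finger_force: 12.0
```

Emit:
{"fn": "arm_command", "kwargs": {
  "moves": [
    [4.5,0,0.3,0.02,0.02,0,0],
    [4.5,0,0.6,0.04,0.05,0,0],
    [4.5,0,0.9,0.05,0.08,0,0],
    [4.5,0,1.2,0.07,0.1,0,0],
    [4.5,0,1.4,0.08,0.12,0,0],
    [4.5,0,1.6,0.1,0.12,0,0],
    [4.5,0,1.6,0.1,0.12,0,0],
    [4.5,0,1.6,0.1,0.12,0,0],
    [4.5,0,1.6,0.1,0.12,0,0]
  ]
}}

```text
time: 6.2
tcp_pos: [0.5892, 0.1943, 0.2867]
tcp_rot: [-3.076, 0.0, 1.598]
contact_force: [-6.3, -2.2, 8.6]
width: 0.0498
finger_force: 12.0
```

Emit:
{"fn": "arm_command", "kwargs": {
  "moves": [
    [4.5,0,-0.3,0.02,-0.02,0,0],
    [4.5,0,-0.6,0.04,-0.05,0,0],
    [4.5,0,-0.9,0.05,-0.08,0,0],
    [4.5,0,-1.2,0.07,-0.1,0,0],
    [4.5,0,-1.4,0.08,-0.12,0,0],
    [4.5,0,-1.6,0.1,-0.12,0,0],
    [4.5,0,-1.6,0.1,-0.12,0,0],
    [4.5,0,-1.6,0.1,-0.12,0,0],
    [4.5,0,-1.6,0.1,-0.12,0,0]
  ]
}}

```text
time: 7.1
tcp_pos: [0.578, 0.1938, 0.2869]
tcp_rot: [3.076, -0.001, 1.597]
contact_force: [8.7, 1.0, -2.5]
width: 0.0498
finger_force: 12.0
```

Emit:
{"fn": "arm_command", "kwargs": {
  "moves": [
    [4.5,0,0.4,0,0.03,0,0],
    [4.5,0,0.8,0,0.06,0,0],
    [9.1,0,0.8,0,0.06,0,0],
    [9.1,0,0.8,0,0.06,0,0],
    [9.1,0,0.8,0,0.06,0,0],
    [9.1,0,0.8,0,0.06,0,0],
    [9.1,0,0.95,-3,0.06,0,0],
    [9.1,0,1.25,-8,0.06,0,0],
    [9.1,0,1.45,-11,0.06,0,0],
    [9.1,0,1.45,-11,0.06,0,0],
    [9.1,0,1.45,-11,0.06,0,0]
  ]
}}

```text
time: 8.2
tcp_pos: [0.5832, 0.1942, 0.3979]
tcp_rot: [3.14, -0.001, 1.598]
contact_force: [-1.0, -0.2, -0.8]
width: 0.0911
finger_force: 0.0
```

```bash
python3 - <<'E'
from h import *
go([*rig(0,-.246),.30],1.55)
c=save('top');t=pts(c);q=t[(t[...,2]>.288)&(t[...,2]<.32)&(t[...,0]>.5)&(t[...,0]<.66)&(t[...,1]>.12)&(t[...,1]<.28)]
print(np.percentile(q,[1,99],0))
E
```

```text
from [0.5832 0.1942 0.3979] [179.9  -0.   91.6] d cm [-2.452e+01 -2.000e-02  9.770e+00] rv [ 1.000e-03 -2.000e-03  1.571e+00] F [-1.  -0.2 -0.8] w 0.0911 q [-0.36  0.3  -0.    1.45  0.    1.38 -0.34] t 8.2
[[0.55808344 0.14025904 0.28847652]
 [0.60761448 0.21763375 0.30700139]]
```

Emit:
{"fn": "arm_command", "kwargs": {
  "moves": [
    [9.1,-2,0,0,0,0,0.14],
    [9.1,-4,0,0,0,0,0.28],
    [9.1,-7,0,0,0,0,0.42],
    [9.1,-10,0,0,0,0,0.56],
    [9.1,-13,0,0,0,0,0.7],
    [9.1,-16,0,1,0,0,0.84],
    [9.1,-19,0,3,0,0,0.98],
    [9.1,-22,0,5,0,0,1.12],
    [9.1,-24.5,0,7,0,0,1.26],
    [9.1,-24.5,0,9,0,0,1.4],
    [9.1,-24.5,0,10,0,0,1.54],
    [9.1,-24.5,0,10,0,0,1.57],
    [9.1,-24.5,0,10,0,0,1.57],
    [9.1,-24.5,0,10,0,0,1.57]
  ]
}}

```text
time: 9.65
tcp_pos: [0.5901, -0.0506, 0.2974]
tcp_rot: [3.142, -0.0, 0.031]
contact_force: [-0.2, 0.2, 1.1]
width: 0.0911
finger_force: 0.0
```

```bash
python3 - <<'E'
from h import *
go([*rig(0,-.246),.075],1.55)
c=save('wrist');cv2.imwrite('pics/w2.png',c['frame'][:,:,::-1]);np.savez('w2.npz',f=c['frame'],d=c['depth'],p=c['st']['tcp_pos'],r=c['st']['tcp_rot'],mount=c['mount'],k=[c['fov_y'],c['cx'],c['cy']])
E
```

```text
from [ 0.5901 -0.0506  0.2974] [180.   -0.    1.8] d cm [-0.03  0.03 22.24] rv [ 0.    -0.     0.004] F [-0.2  0.2  1.1] w 0.0911 q [-0.22  0.33  0.33  1.66 -0.11  1.17 -1.4 ] t 9.7
```

View pics/w2.png

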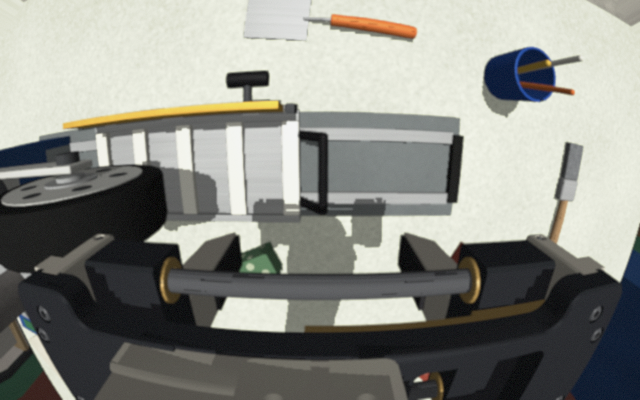

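The pull bar is at about column 323, between the open fingers, and the four nests lie to its left. I'll measure it with the wrist depth to refine the target.

```bash
cat >> h.py <<'E'
def wpts(c):
    f=200/np.tan(np.radians(c['fov_y'])/2);v,u=np.mgrid[0:400,0:640];dx=u-c['cx'];dy=v-c['cy'];r=np.hypot(dx,dy)+1e-9;th=r/f
    t=np.tan(np.minimum(th,1.4));d=c['depth'];P=np.stack([dx/r*t*d,dy/r*t*d,d],-1);M=c['mount']
    T=P@M[:3,:3].T+M[:3,3];s=c['st'];return R.from_euler('xyz',s['tcp_rot']).apply(T.reshape(-1,3)).reshape(T.shape)+s['tcp_pos']
E
python3 - <<'E'
from h import *
c=save('wrist');P=wpts(c);Q=(P[...,:2]-TY)@np.stack([RX,RYV],1)
m=(P[...,2]>.068)&(P[...,2]<.09)&(c['frame'].max(2)<70)&(abs(P[...,0]-.59)<.08)&(abs(P[...,1]+.05)<.06)
q=Q[m];print('bar rig',np.percentile(q,[2,50,98],0).round(4),np.percentile(P[m][:,2],[5,50,95]))
print('table',np.median(P[230:245,350:390,2]))
for zr in((.036,.046),):
    m=(P[...,2]>zr[0])&(P[...,2]<zr[1])&(abs(Q[...,0])<.05)
    h,e=np.histogram(Q[m][:,1],np.arange(-.25,0.03,.004));print([(round(a,3),int(b)) for a,b in zip(e,h)])
m=(abs(Q[...,1]+.09)<.02)&(P[...,2]<.06)&(P[...,2]>.034)
for y in(-.095,-.17):
    m=(abs(Q[...,1]-y)<.01)&(c['depth']>0)
    h=[(round(a,3),np.median(P[m&(abs(Q[...,0]-a)<.002)][:,2]).round(3)) for a in np.arange(-.085,.1,.005)];print(y,h)
E
```

```text
bar rig [[-0.0467 -0.2543]
 [ 0.0033 -0.2484]
 [ 0.0491 -0.2387]] [0.07226977 0.07836756 0.08018362]
table -0.0015849764319887938
[(np.float64(-0.25), 0), (np.float64(-0.246), 0), (np.float64(-0.242), 0), (np.float64(-0.238), 0), (np.float64(-0.234), 0), (np.float64(-0.23), 2), (np.float64(-0.226), 12), (np.float64(-0.222), 62), (np.float64(-0.218), 223), (np.float64(-0.214), 232), (np.float64(-0.21), 238), (np.float64(-0.206), 225), (np.float64(-0.202), 223), (np.float64(-0.198), 62), (np.float64(-0.194), 0), (np.float64(-0.19), 0), (np.float64(-0.186), 0), (np.float64(-0.182), 0), (np.float64(-0.178), 0), (np.float64(-0.174), 0), (np.float64(-0.17), 0), (np.float64(-0.166), 0), (np.float64(-0.162), 0), (np.float64(-0.158), 0), (np.float64(-0.154), 0), (np.float64(-0.15), 0), (np.float64(-0.146), 166), (np.float64(-0.142), 207), (np.float64(-0.138), 211), (np.float64(-0.134), 213), (np.float64(-0.13), 204), (np.float64(-0.126), 177), (np.float64(-0.122), 3), (np.float64(-0.118), 0), (np.float64(-0.114), 0), (np.float64(-0.11), 0), (np.float64(-0.106), 0), (np.float64(-0.102), 0), (n
[... 1647 characters left out ...]
p.float64(0.223)), (np.float64(0.025), np.float64(0.212)), (np.float64(0.03), np.float64(0.029)), (np.float64(0.035), np.float64(0.029)), (np.float64(0.04), np.float64(0.028)), (np.float64(0.045), np.float64(0.028)), (np.float64(0.05), np.float64(0.029)), (np.float64(0.055), np.float64(0.029)), (np.float64(0.06), np.float64(0.029)), (np.float64(0.065), np.float64(0.04)), (np.float64(0.07), np.float64(0.041)), (np.float64(0.075), np.float64(0.081)), (np.float64(0.08), np.float64(0.127)), (np.float64(0.085), np.float64(0.127)), (np.float64(0.09), np.float64(-0.001)), (np.float64(0.095), np.float64(-0.001))]
  return _methods._mean(a, axis=axis, dtype=dtype,
  ret = ret.dtype.type(ret / rcount)
```

Emit:
{"fn": "arm_command", "kwargs": {
  "moves": [
    [9.1,0,0.2,5,0,0,0],
    [9.1,0,0.2,10,0,0,0],
    [9.1,0,0.2,15,0,0,0],
    [9.1,0,0.2,19,0,0,0],
    [9.1,0,0.2,22.3,0,0,0],
    [9.1,0,0.2,22.3,0,0,0],
    [0.5,0,0.2,22.3,0,0,0],
    [0.5,0,0.2,22.3,0,0,0],
    [0.5,0,0.2,22.3,0,0,0],
    [0.5,0,0.2,22.3,0,0,0],
    [0.5,0,0.2,22.3,0,0,0],
    [0.5,0,0.2,22.3,0,0,0],
    [0.5,0,0.2,22.3,0,0,0],
    [0.5,0,0.2,22.3,0,0,0]
  ],
  "force": 30
}}

```text
time: 11.15
tcp_pos: [0.59, -0.0529, 0.0741]
tcp_rot: [-3.142, 0.0, 0.028]
contact_force: [-0.2, -0.0, -0.4]
width: 0.0317
finger_force: 0.0
```

Emit:
{"fn": "arm_command", "kwargs": {
  "moves": [
    [0.5,0,0.5,0,0,0,0],
    [0.5,0,1.5,0,0,0,0],
    [0.5,0,3,0,0,0,0],
    [0.5,0,5,0,0,0,0],
    [0.5,0,7,0,0,0,0],
    [0.5,0,9,0,0,0,0],
    [0.5,0,11,0,0,0,0],
    [0.5,0,13,0,0,0,0],
    [0.5,0,15,0,0,0,0],
    [0.5,0,17,0,0,0,0],
    [0.5,0,19,0,0,0,0],
    [0.5,0,21,0,0,0,0],
    [0.5,0,22,0,0,0,0],
    [0.5,0,22.5,0,0,0,0],
    [0.5,0,22.5,0,0,0,0],
    [0.5,0,22.5,0,0,0,0]
  ]
}}

```text
time: 12.75
tcp_pos: [0.5963, -0.2784, 0.0739]
tcp_rot: [3.14, -0.0, 0.028]
contact_force: [3.8, -3.0, -5.3]
width: 0.011
finger_force: 30.0
```

Emit:
{"fn": "arm_command", "kwargs": {
  "moves": [
    [4.5,0,0,0,0,0,0],
    [4.5,0,0,0,0,0,0],
    [4.5,0,0,0,0,0,0],
    [4.5,0,0,0,0,0,0],
    [4.5,0,0,-4,0,0,0],
    [4.5,0,0,-9,0,0,0],
    [4.5,0,0,-14,0,0,0],
    [9.1,0,0,-19,0,0,0],
    [9.1,0,0,-23,0,0,0],
    [9.1,0,0,-23,0,0,0],
    [9.1,0,0,-23,0,0,0]
  ]
}}

```text
time: 13.85
tcp_pos: [0.5966, -0.2778, 0.3055]
tcp_rot: [3.141, -0.002, 0.028]
contact_force: [0.0, -0.2, -0.2]
width: 0.0727
finger_force: 0.0
```

```bash
cat >> h.py <<'E'
def specs(n='scene',c=None):
    c=c or save(n)
    for nm,lo,hi,zr in[('red',(0,90,50),(8,255,255),(.02,.085)),('green',(45,50,30),(90,255,255),(.02,.085))]:
        for C,a,q in blobs(c,lo,hi,zr,30,(.2,.75,-.45,.3)):
            zt=np.percentile(q[:,2],90);top=q[q[:,2]>zt-.008];r=rect(top[:,:2])
            print(n,nm,C,a,'zt',zt.round(4),r,'rig',((r[0]-TY)@np.stack([RX,RYV],1)).round(4))
E
python3 - <<'E'
from h import *
for n in('top','scene'): specs(n)
c=save('wrist');P=wpts(c);Q=(P[...,:2]-TY)@np.stack([RX,RYV],1)
m=(P[...,2]>.036)&(P[...,2]<.046)&(abs(Q[...,0])<.05)
h,e=np.histogram(Q[m][:,1],np.arange(-.46,-0.1,.004));print([(round(float(a),3),int(b)) for a,b in zip(e,h)])
cv2.imwrite('pics/w3.png',c['frame'][:,:,::-1])
go([.427,-.330,.033],63.5)
E
```

```text
top red [400. 248.] 105 zt 0.0479 (array([ 0.4051, -0.3725]), 0.0434, 0.0251, -27.57) rig [-0.1934 -0.5625]
top red [385. 291.] 669 zt 0.0617 (array([ 0.2651, -0.3042]), 0.1528, 0.0584, -46.94) rig [-0.3315 -0.4904]
top green [262. 246.] 493 zt 0.048 (array([0.4211, 0.0671]), 0.1168, 0.0416, -64.35) rig [-0.1655 -0.1235]
scene red [352. 162.] 800 zt 0.0624 (array([ 0.2654, -0.3066]), 0.1568, 0.0627, -46.53) rig [-0.3313 -0.4928]
scene red [310. 175.] 344 zt 0.0489 (array([ 0.4283, -0.332 ]), 0.1256, 0.0427, 64.77) rig [-0.1691 -0.5226]
scene green [373. 260.] 626 zt 0.0484 (array([0.4232, 0.067 ]), 0.1197, 0.0465, -63.02) rig [-0.1634 -0.1236]
[(-0.46, 0), (-0.456, 0), (-0.452, 7), (-0.448, 32), (-0.444, 125), (-0.44, 225), (-0.436, 224), (-0.432, 225), (-0.428, 224), (-0.424, 201), (-0.42, 27), (-0.416, 0), (-0.412, 0), (-0.408, 0), (-0.404, 0), (-0.4, 0), (-0.396, 0), (-0.392, 0), (-0.388, 0), (-0.384, 0), (-0.38, 0), (-0.376, 0), (-0.372, 11), (-0.368, 243), (-0.364, 206), (-0.36, 212), (-0.356, 195), (-0.352, 199), (-0.348, 91), (-0.344, 0), (-0.34, 0), (-0.336, 0), (-0.332, 0), 
[... 238 characters left out ...]
), (-0.256, 0), (-0.252, 0), (-0.248, 0), (-0.244, 0), (-0.24, 0), (-0.236, 0), (-0.232, 0), (-0.228, 0), (-0.224, 47), (-0.22, 197), (-0.216, 150), (-0.212, 142), (-0.208, 127), (-0.204, 143), (-0.2, 45), (-0.196, 0), (-0.192, 0), (-0.188, 0), (-0.184, 0), (-0.18, 0), (-0.176, 0), (-0.172, 0), (-0.168, 0), (-0.164, 0), (-0.16, 0), (-0.156, 0), (-0.152, 1), (-0.148, 160), (-0.144, 117), (-0.14, 111), (-0.136, 112), (-0.132, 113), (-0.128, 79), (-0.124, 3), (-0.12, 0), (-0.116, 0), (-0.112, 0), (-0.108, 0)]
from [ 0.5953 -0.277   0.302 ] [-179.9    0.2    1.6] d cm [-16.88   4.87  26.95] rv [-0.003  0.002 -1.08 ] F [ 0.8  0.6 -0.4] w 0.0844 q [ 0.16  0.45  0.34  1.49 -0.15  1.24 -1.03] t 14.0
```

View pics/w3.png

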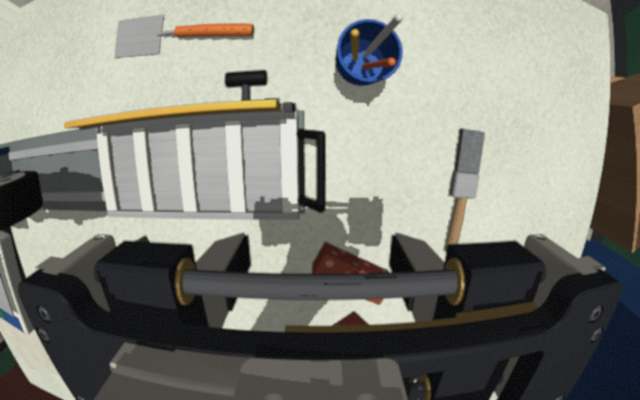

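Emit:
{"fn": "arm_command", "kwargs": {
  "moves": [
    [7.5,-2,0.6,1,0,0,-0.14],
    [7.5,-5,1.5,3,0,0,-0.28],
    [7.5,-8,2.4,5,0,0,-0.42],
    [7.5,-11,3.3,7,0,0,-0.56],
    [7.5,-14,4,9,0,0,-0.7],
    [7.5,-16.8,4.9,11,0,0,-0.84],
    [7.5,-16.8,4.9,14,0,0,-0.98],
    [7.5,-16.8,4.9,17,0,0,-1.09],
    [7.5,-16.8,4.9,17,0,0,-1.09],
    [7.5,-16.8,4.9,17,0,0,-1.09]
  ]
}}

```text
time: 15.0
tcp_pos: [0.4288, -0.3309, 0.1331]
tcp_rot: [-3.138, -0.0, 1.115]
contact_force: [0.0, -0.4, -0.2]
width: 0.075
finger_force: 0.0
```

```bash
cat >> h.py <<'E'
def wspec(c,lo,hi,zr=(.02,.085),near=.12):
    P=wpts(c);H=cv2.cvtColor(c['frame'],cv2.COLOR_RGB2HSV);t=c['st']['tcp_pos']
    m=(cv2.inRange(H,np.array(lo),np.array(hi))>0)&(P[...,2]>zr[0])&(P[...,2]<zr[1])&(np.hypot(P[...,0]-t[0],P[...,1]-t[1])<near)
    q=P[m];zt=np.percentile(q[:,2],90);q=q[q[:,2]>zt-.006];return len(q),zt,rect(q[:,:2])
E
python3 - <<'E'
from h import *
c=save('wrist');cv2.imwrite('pics/w4.png',c['frame'][:,:,::-1])
print(wspec(c,(0,90,30),(8,255,255)))
specs('scene')
go([.427,-.330,.033],64)
E
```

```text
(7705, np.float64(0.04417532607316724), (array([ 0.3917, -0.311 ]), 0.1257, 0.1143, -26.04))
scene red [352. 162.] 743 zt 0.0623 (array([ 0.2679, -0.3045]), 0.155, 0.061, -45.89) rig [-0.3287 -0.4908]
scene red [310. 175.] 355 zt 0.0489 (array([ 0.4288, -0.3302]), 0.1201, 0.0429, 62.71) rig [-0.1685 -0.5208]
scene green [372. 260.] 627 zt 0.0486 (array([0.4233, 0.0675]), 0.12, 0.046, -65.75) rig [-0.1633 -0.1231]
from [ 0.4304 -0.3318  0.135 ] [179.9   0.   63.9] d cm [ 0.02 -0.4  10.2 ] rv [ 0.001  0.    -0.001] F [-0.1 -1.1  0.8] w 0.075 q [ 0.48  0.42  0.15  1.93 -0.09  0.8   0.23] t 15.1
```

View pics/w4.png

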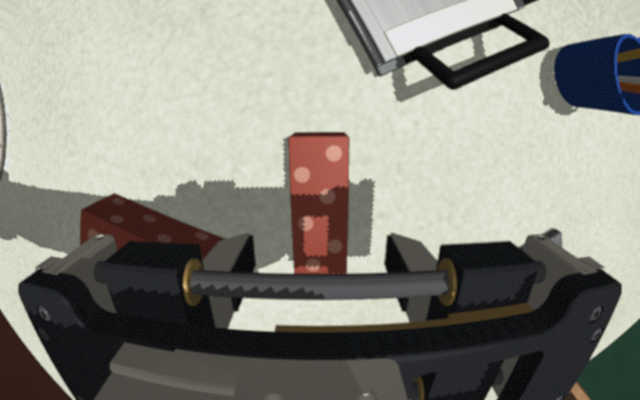

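Emit:
{"fn": "arm_command", "kwargs": {
  "moves": [
    [7.5,0,-0.15,4,0,0,0],
    [7.5,0,-0.15,8,0,0,0],
    [7.5,0,-0.15,9.9,0,0,0],
    [7.5,0,-0.15,9.9,0,0,0],
    [3.8,0,-0.15,9.9,0,0,0],
    [3.8,0,-0.15,9.9,0,0,0],
    [3.8,0,-0.15,9.9,0,0,0],
    [3.8,0,-0.15,9.9,0,0,0],
    [3.8,0,-0.15,9.9,0,0,0],
    [3.8,0,-0.15,9.9,0,0,0],
    [3.8,0,-0.15,9.9,0,0,0],
    [3.8,0,-0.15,9.9,0,0,0]
  ],
  "force": 40
}}

```text
time: 16.3
tcp_pos: [0.4286, -0.3311, 0.0362]
tcp_rot: [3.141, -0.0, 1.118]
contact_force: [-1.5, 2.5, 7.4]
width: 0.0446
finger_force: 40.0
```

Emit:
{"fn": "arm_command", "kwargs": {
  "moves": [
    [3.8,0,0,-2,0,0,0],
    [3.8,0,0,-5,0,0,0],
    [3.8,0,0,-9,0,0,0],
    [3.8,0,0,-13,0,0,0],
    [3.8,0,0,-13,0,0,0],
    [3.8,0,0,-13,0,0,0]
  ]
}}

```text
time: 16.9
tcp_pos: [0.4282, -0.3306, 0.1652]
tcp_rot: [3.141, -0.0, 1.118]
contact_force: [-1.3, 1.0, -7.0]
width: 0.0452
finger_force: 40.0
```

```bash
python3 - <<'E'
from h import *
go([*rig(0,-.396),.13],1.55)
go([*rig(0,-.396),.066],1.55)
c=save('wrist');cv2.imwrite('pics/w5.png',c['frame'][:,:,::-1])
P=wpts(c);H=cv2.cvtColor(c['frame'],cv2.COLOR_RGB2HSV);t=c['st']['tcp_pos'];A=R.from_euler('xyz',c['st']['tcp_rot'])
m=(cv2.inRange(H,np.array((0,90,30)),np.array((8,255,255)))>0)&(np.hypot(P[...,0]-t[0],P[...,1]-t[1])<.12)&(P[...,2]>.13)
print(A.inv().apply(P[m]-t).min(0),A.inv().apply(P[m]-t).max(0))
E
```

```text
from [ 0.4282 -0.3306  0.1652] [180.  -0.  64.] d cm [18.91  9.22  3.53] rv [ 1.000e-03 -0.000e+00  1.091e+00] F [-1.3  1.  -7. ] w 0.0452 q [ 0.48  0.37  0.16  1.92 -0.08  0.86  0.22] t 16.9
from [ 0.4282 -0.3306  0.1652] [180.  -0.  64.] d cm [18.91  9.22  9.93] rv [ 1.000e-03 -0.000e+00  1.091e+00] F [-1.3  1.  -7. ] w 0.0452 q [ 0.48  0.37  0.16  1.92 -0.08  0.86  0.22] t 16.9
[-0.03205431 -0.09499484 -0.13736562] [0.07721912 0.02341643 0.03035115]
```

Emit:
{"fn": "arm_command", "kwargs": {
  "moves": [
    [3.8,2,1,0,0,0,0.12],
    [3.8,4.5,2.2,0,0,0,0.24],
    [3.8,7,3.4,0,0,0,0.36],
    [3.8,9.5,4.6,0,0,0,0.48],
    [3.8,12,5.8,0,0,0,0.6],
    [3.8,14.5,7,0,0,0,0.72],
    [3.8,17,8.2,0,0,0,0.84],
    [3.8,18.9,9.2,0,0,0,0.96],
    [3.8,18.9,9.2,0,0,0,1.08],
    [3.8,18.9,9.2,2,0,0,1.09],
    [3.8,18.9,9.2,4,0,0,1.09],
    [3.8,18.9,9.2,5,0,0,1.09],
    [3.8,18.9,9.2,5,0,0,1.09],
    [3.8,18.9,9.2,5,0,0,1.09]
  ]
}}

```text
time: 18.35
tcp_pos: [0.5932, -0.2011, 0.1143]
tcp_rot: [-3.141, 0.002, 0.028]
contact_force: [0.6, 1.0, -5.2]
width: 0.0449
finger_force: 40.0
```

```bash
python3 - <<'E'
from h import *
go([*rig(0,-.396),.066],1.55)
specs('scene');c=save('wrist');cv2.imwrite('pics/w6.png',c['frame'][:,:,::-1])
P=wpts(c);Q=(P[...,:2]-TY)@np.stack([RX,RYV],1)
H=cv2.cvtColor(c['frame'],cv2.COLOR_RGB2HSV)
m=(cv2.inRange(H,np.array((0,90,30)),np.array((8,255,255)))>0)&(abs(Q[...,1]+.396)<.05)&(P[...,2]>.1)&(abs(Q[...,0])<.1)
print('spec rig',np.percentile(Q[m],[1,99],0),np.percentile(P[m][:,2],95))
m=(P[...,2]>.036)&(P[...,2]<.046)&(abs(Q[...,0])<.05)
y=Q[m][:,1]
for lo,hi in((-.46,-.41),(-.38,-.34),(-.3,-.27),(-.23,-.19)):
  z=y[(y>lo)&(y<hi)];print(np.percentile(z,[2,98]).round(4) if len(z)else'',len(z))
E
```

```text
from [ 0.5932 -0.2011  0.1143] [-1.8e+02  1.0e-01  1.6e+00] d cm [ 0.08 -0.02  4.83] rv [-0.     0.002  0.001] F [ 0.6  1.  -5.2] w 0.0449 q [ 0.04  0.59  0.33  1.73 -0.24  0.86 -1.07] t 18.4
scene red [352. 162.] 796 zt 0.0625 (array([ 0.265 , -0.3061]), 0.1563, 0.0658, -46.86) rig [-0.3316 -0.4923]
scene green [373. 260.] 626 zt 0.0481 (array([0.4232, 0.0675]), 0.1188, 0.0449, -65.15) rig [-0.1634 -0.1231]
spec rig [[-0.03022377 -0.41789629]
 [ 0.05810934 -0.37473178]] 0.1233320059189822
[-0.4451 -0.4316] 1213
[-0.36   -0.3466] 1563
[-0.2943 -0.2734] 2326
[-0.2207 -0.1995] 1799
```

View pics/w6.png

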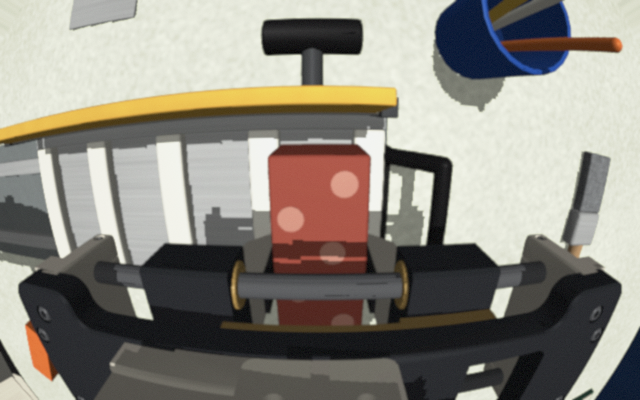

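The held specimen is centred over nest 4, between the white ribs at about columns 262 and 377. I'll lower it.

Emit:
{"fn": "arm_command", "kwargs": {
  "moves": [
    [3.8,0.1,-0.05,1.5,0,0,0],
    [3.8,0.1,-0.05,3,0,0,0],
    [3.8,0.1,-0.05,4,0,0,0],
    [3.8,0.1,-0.05,4.5,0,0,0],
    [3.8,0.1,-0.05,4.8,0,0,0],
    [3.8,0.1,-0.05,4.8,0,0,0],
    [3.8,0.1,-0.05,4.8,0,0,0]
  ]
}}

```text
time: 19.15
tcp_pos: [0.5953, -0.2008, 0.0675]
tcp_rot: [3.141, -0.001, 0.028]
contact_force: [0.2, -0.1, -5.8]
width: 0.0445
finger_force: 40.0
```

Emit:
{"fn": "arm_command", "kwargs": {
  "moves": [
    [3.8,0,0,0.15,0,0,0],
    [3.8,0,0,0.2,0,0,0],
    [3.8,0,0,0.2,0,0,0],
    [6,0,0,0.2,0,0,0],
    [6,0,0,0.2,0,0,0],
    [6,0,0,0.2,0,0,0],
    [6,0,0,-1,0,0,0],
    [6,0,0,-4,0,0,0],
    [7.5,0,0,-8,0,0,0],
    [7.5,0,0,-12,0,0,0],
    [7.5,0,0,-16,0,0,0],
    [7.5,0,0,-16,0,0,0]
  ]
}}

```text
time: 20.35
tcp_pos: [0.5986, -0.2024, 0.2349]
tcp_rot: [3.138, -0.012, 0.027]
contact_force: [0.3, -0.5, 0.1]
width: 0.0745
finger_force: 0.0
```

```bash
python3 - <<'E'
from h import *
specs('scene');specs('top')
c=save('wrist');P=wpts(c);Q=(P[...,:2]-TY)@np.stack([RX,RYV],1)
H=cv2.cvtColor(c['frame'],cv2.COLOR_RGB2HSV)
m=(cv2.inRange(H,np.array((0,90,30)),np.array((8,255,255)))>0)&(abs(Q[...,1]+.396)<.05)&(P[...,2]>.06)&(abs(Q[...,0])<.1)
print('spec rig',np.percentile(Q[m],[1,99],0),np.percentile(P[m][:,2],[5,50,95]))
go([.422,.0675,.15],-64.8)
E
```

```text
scene red [351. 162.] 802 zt 0.0624 (array([ 0.2659, -0.3062]), 0.1565, 0.0634, -46.94) rig [-0.3307 -0.4924]
scene red [284. 215.] 655 zt 0.0777 (array([ 0.5951, -0.1996]), 0.119, 0.0474, 2.79) rig [ 0.0012 -0.3948]
scene green [372. 260.] 626 zt 0.0486 (array([0.4238, 0.0676]), 0.1189, 0.0447, -64.84) rig [-0.1628 -0.123 ]
top red [380. 294.] 944 zt 0.0619 (array([ 0.2641, -0.3031]), 0.1556, 0.0586, -47.05) rig [-0.3325 -0.4893]
top green [262. 246.] 495 zt 0.0486 (array([0.4212, 0.0669]), 0.1166, 0.0414, -64.42) rig [-0.1654 -0.1237]
spec rig [[-0.05754392 -0.41686918]
 [ 0.05916841 -0.37447843]] [0.07218532 0.07343207 0.07458996]
from [ 0.5946 -0.2004  0.2275] [-180.    -0.     1.6] d cm [-16.51 -27.26   7.75] rv [-0.    -0.     1.159] F [-0.7  0.5 -0.5] w 0.075 q [ 0.01  0.46  0.37  1.65 -0.18  1.06 -1.11] t 20.5
```

Emit:
{"fn": "arm_command", "kwargs": {
  "moves": [
    [7.5,-3,-1,0,0,0,-0.14],
    [7.5,-6,-2,0,0,0,-0.28],
    [7.5,-9,-4,0,0,0,-0.42],
    [7.5,-12,-6,0,0,0,-0.56],
    [7.5,-14.5,-8,0,0,0,-0.7],
    [7.5,-16.5,-10,0,0,0,-0.84],
    [7.5,-16.5,-13,0,0,0,-0.98],
    [7.5,-16.5,-16,0,0,0,-1.12],
    [7.5,-16.5,-19,0,0,0,-1.26],
    [7.5,-16.5,-22,0,0,0,-1.4],
    [7.5,-16.5,-25,0,0,0,-1.54],
    [7.5,-16.5,-27.2,2,0,0,-1.68],
    [7.5,-16.5,-27.2,4,0,0,-1.82],
    [7.5,-16.5,-27.2,6,0,0,-1.95],
    [7.5,-16.5,-27.2,8,0,0,-1.983],
    [7.5,-16.5,-27.2,8,0,0,-1.983],
    [7.5,-16.5,-27.2,8,0,0,-1.983]
  ]
}}

```text
time: 22.2
tcp_pos: [0.4212, 0.0665, 0.1464]
tcp_rot: [-3.139, -0.001, 2.01]
contact_force: [0.7, 0.0, 0.2]
width: 0.0752
finger_force: 0.0
```

```bash
python3 - <<'E'
from h import *
go([.4225,.067,.036],115.2)
specs('scene');c=save('wrist');cv2.imwrite('pics/w7.png',c['frame'][:,:,::-1])
print(wspec(c,(45,50,20),(90,255,255)))
E
```

```text
from [0.4212 0.0665 0.1464] [-179.8   -0.   115.1] d cm [-0.02  0.17 11.04] rv [-0.003 -0.001 -0.001] F [0.7 0.  0.2] w 0.0752 q [-0.18  0.22 -0.04  2.18  0.01  0.74  0.21] t 22.2
scene red [350. 162.] 746 zt 0.0621 (array([ 0.2669, -0.3062]), 0.155, 0.0615, -46.99) rig [-0.3297 -0.4925]
scene red [284. 215.] 641 zt 0.0781 (array([ 0.5951, -0.2012]), 0.1187, 0.0489, 0.03) rig [ 0.0012 -0.3964]
scene green [375. 263.] 456 zt 0.0482 (array([0.4242, 0.0682]), 0.1182, 0.0443, -62.78) rig [-0.1624 -0.1225]
(6019, np.float64(0.04414421775288723), (array([0.4216, 0.068 ]), 0.1189, 0.0434, -64.83))
```

View pics/w7.png

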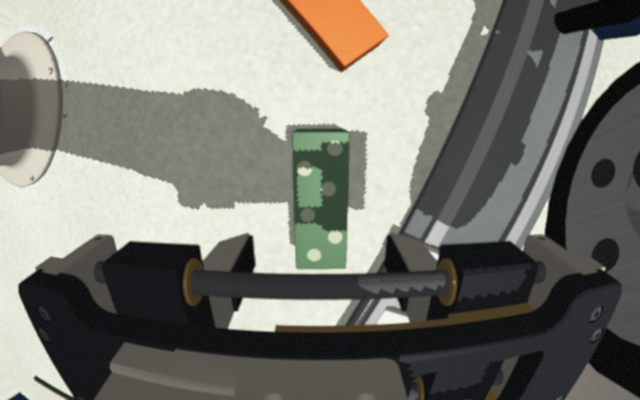

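The green specimen is centred at column 320 and aligned with the fingers, so I'll grasp it.

Emit:
{"fn": "arm_command", "kwargs": {
  "moves": [
    [7.5,0.1,0.05,4,0,0,0],
    [7.5,0.1,0.05,8,0,0,0],
    [7.5,0.1,0.05,11,0,0,0],
    [7.5,0.1,0.05,11,0,0,0],
    [3.8,0.1,0.05,11,0,0,0],
    [3.8,0.1,0.05,11,0,0,0],
    [3.8,0.1,0.05,11,0,0,0],
    [3.8,0.1,0.05,11,0,0,0],
    [3.8,0.1,0.05,11,0,0,0],
    [3.8,0.1,0.05,11,0,0,0],
    [3.8,0.1,0.05,11,0,0,0],
    [3.8,0.1,0.05,11,0,0,0]
  ]
}}

```text
time: 23.5
tcp_pos: [0.4227, 0.0678, 0.0383]
tcp_rot: [3.141, 0.0, 2.011]
contact_force: [-2.7, -0.7, 9.9]
width: 0.0448
finger_force: 40.0
```

Emit:
{"fn": "arm_command", "kwargs": {
  "moves": [
    [3.8,0,0,-2,0,0,0],
    [3.8,0,0,-5,0,0,0],
    [3.8,0,0,-9,0,0,0],
    [3.8,0,0,-13,0,0,0],
    [3.8,0,0,-14,0,0,0],
    [3.8,0,0,-14,0,0,0]
  ]
}}

```text
time: 24.1
tcp_pos: [0.4229, 0.0679, 0.1781]
tcp_rot: [3.139, 0.001, 2.011]
contact_force: [0.7, -0.4, -7.3]
width: 0.0448
finger_force: 40.0
```

```bash
python3 - <<'E'
from h import *
go([*rig(0,-.248),.112],1.55)
E
```

```text
from [0.4229 0.0679 0.1781] [179.8   0.  115.2] d cm [-18.04   9.94   6.65] rv [ 0.003 -0.003  1.984] F [ 0.7 -0.4 -7.3] w 0.0448 q [-0.18  0.17 -0.05  2.16  0.01  0.81  0.21] t 24.1
```

Emit:
{"fn": "arm_command", "kwargs": {
  "moves": [
    [3.8,-2.5,-1.2,0,0,0,0.14],
    [3.8,-5,-2.4,0,0,0,0.28],
    [3.8,-8,-3.7,0,0,0,0.42],
    [3.8,-10.9,-5.1,0,0,0,0.56],
    [3.8,-10.9,-5.1,0,0,0,0.7],
    [3.8,-10.9,-5.1,0,0,0,0.84],
    [3.8,-11.5,-3.8,0,0,0,0.98],
    [3.8,-12.5,-1.7,0,0,0,1.12],
    [3.8,-13.5,0.4,0,0,0,1.26],
    [3.8,-14.5,2.5,0,0,0,1.4],
    [3.8,-15.5,4.6,0,0,0,1.54],
    [3.8,-16.5,6.7,0,0,0,1.68],
    [3.8,-17.5,8.8,0,0,0,1.82],
    [3.8,-18,9.9,2,0,0,1.95],
    [3.8,-18,9.9,4,0,0,1.984],
    [3.8,-18,9.9,6,0,0,1.984],
    [3.8,-18,9.9,6,0,0,1.984],
    [3.8,-18,9.9,6,0,0,1.984]
  ]
}}

```text
time: 25.9
tcp_pos: [0.5865, -0.0528, 0.1146]
tcp_rot: [3.141, 0.005, 0.027]
contact_force: [0.4, -0.1, -6.1]
width: 0.0447
finger_force: 40.0
```

```bash
python3 - <<'E'
from h import *
go([*rig(0,-.2475),.0683],1.55)
c=save('wrist')
P=wpts(c);Q=(P[...,:2]-TY)@np.stack([RX,RYV],1)
H=cv2.cvtColor(c['frame'],cv2.COLOR_RGB2HSV)
m=(cv2.inRange(H,np.array((45,50,20)),np.array((90,255,255)))>0)&(abs(Q[...,1]+.248)<.05)&(P[...,2]>.1)&(abs(Q[...,0])<.1)
print('spec rig',np.percentile(Q[m],[1,99],0),np.percentile(P[m][:,2],[5,95]))
m=(P[...,2]>.036)&(P[...,2]<.046)&(abs(Q[...,0])<.05)
y=Q[m][:,1]
for lo,hi in((-.38,-.34),(-.3,-.27),(-.23,-.19),(-.155,-.12)):
  z=y[(y>lo)&(y<hi)];print(np.percentile(z,[2,98]).round(4) if len(z)else'',len(z))
E
```

```text
from [ 0.5865 -0.0528  0.1146] [180.    0.3   1.5] d cm [ 0.37 -0.04  4.63] rv [ 0.     0.005 -0.   ] F [ 0.4 -0.1 -6.1] w 0.0447 q [-0.2   0.54  0.31  1.83 -0.22  0.82 -1.32] t 25.9
spec rig [[-0.03517785 -0.26939893]
 [ 0.05588857 -0.22591083]] [0.11807724 0.12059412]
[-0.3737 -0.3457] 3105
[-0.2936 -0.2811] 1369
[-0.2132 -0.1985] 1762
[-0.1463 -0.1254] 2486
```

Emit:
{"fn": "arm_command", "kwargs": {
  "moves": [
    [3.8,0.05,0,1.5,0,0,0],
    [3.8,0.05,0,3,0,0,0],
    [3.8,0.05,0,4,0,0,0],
    [3.8,0.05,0,4.5,0,0,0],
    [3.8,0.05,0,4.8,0,0,0],
    [3.8,0.05,0,4.8,0,0,0],
    [3.8,0.05,0,4.8,0,0,0]
  ]
}}

```text
time: 26.65
tcp_pos: [0.5896, -0.0529, 0.0695]
tcp_rot: [3.141, -0.001, 0.027]
contact_force: [0.5, -0.5, -5.5]
width: 0.0444
finger_force: 40.0
```

Emit:
{"fn": "arm_command", "kwargs": {
  "moves": [
    [3.8,0,0,0.15,0,0,0],
    [3.8,0,0,0.2,0,0,0],
    [3.8,0,0,0.2,0,0,0],
    [6,0,0,0.2,0,0,0],
    [6,0,0,0.2,0,0,0],
    [6,0,0,0.2,0,0,0],
    [6,0,0,-1,0,0,0],
    [6,0,0,-4,0,0,0],
    [6,0,0,-8,0,0,0],
    [6,0,0,-12,0,0,0],
    [6,0,0,-16,0,0,0],
    [6,0,0,-16,0,0,0],
    [6,0,0,-16,0,0,0]
  ]
}}

```text
time: 27.95
tcp_pos: [0.5899, -0.0529, 0.2311]
tcp_rot: [-3.141, -0.004, 0.027]
contact_force: [-0.6, 0.3, 0.1]
width: 0.06
finger_force: 0.0
```

```bash
python3 - <<'E'
from h import *
specs('scene')
c=save('wrist');cv2.imwrite('pics/w8.png',c['frame'][:,:,::-1]);P=wpts(c);Q=(P[...,:2]-TY)@np.stack([RX,RYV],1)
H=cv2.cvtColor(c['frame'],cv2.COLOR_RGB2HSV)
m=(cv2.inRange(H,np.array((45,50,20)),np.array((90,255,255)))>0)&(abs(Q[...,1]+.248)<.05)&(P[...,2]>.06)&(abs(Q[...,0])<.1)
print('spec rig',np.percentile(Q[m],[1,99],0),np.percentile(P[m][:,2],[5,50,95]))
m=(cv2.inRange(H,np.array((20,120,40)),np.array((32,255,255)))>0)&(P[...,2]>.06)&(abs(Q[...,0])<.15)
print('rail',np.percentile(Q[m],[1,50,99],0),np.percentile(P[m][:,2],[2,50,98]))
m=(c['frame'].max(2)<80)&(P[...,2]>.085)&(P[...,2]<.16)&(Q[...,0]>.095)&(Q[...,0]<.15)&(Q[...,1]<-.3)
print('grip',np.percentile(Q[m],[1,50,99],0),np.percentile(P[m][:,2],[2,50,98]),m.sum())
E
```

```text
scene red [352. 162.] 800 zt 0.0625 (array([ 0.2659, -0.3055]), 0.1564, 0.0621, -46.84) rig [-0.3307 -0.4917]
scene red [280. 217.] 523 zt 0.078 (array([ 0.6075, -0.2002]), 0.0925, 0.0474, 1.08) rig [ 0.0136 -0.3957]
scene green [306. 249.] 721 zt 0.0778 (array([ 0.5903, -0.0524]), 0.1176, 0.0461, 1.69) rig [ 0.0004 -0.2475]
spec rig [[-0.05797355 -0.26890136]
 [ 0.05916192 -0.22157156]] [0.07216385 0.07341865 0.0749442 ]
rail [[ 0.01955201 -0.5055464 ]
 [ 0.07979531 -0.27504339]
 [ 0.14857719 -0.14464109]] [0.0917918  0.12673279 0.30292047]
grip [[ 0.09638745 -0.53461125]
 [ 0.11075594 -0.38961566]
 [ 0.14779391 -0.36968211]] [0.08672952 0.11543898 0.11824375] 876
```

View pics/w8.png

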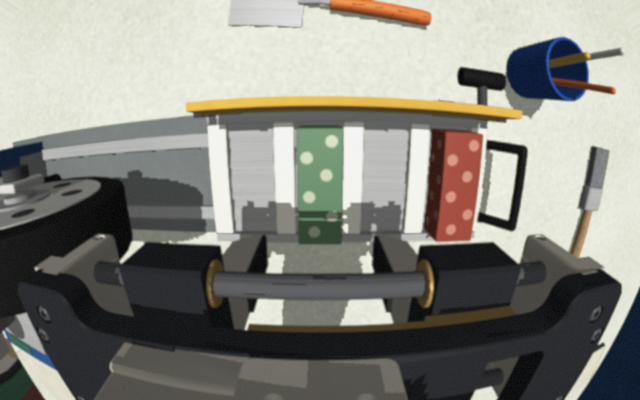

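Emit:
{"fn": "arm_command", "kwargs": {
  "moves": [
    [0,3,1,0,0,0,0],
    [0,6,2,0,0,0,0],
    [0,9,3,0,0,0,0],
    [0,11.4,3.7,0,0,0,0],
    [0,11.4,3.7,0,0,0,0],
    [0,11.4,3.7,0,0,0,0],
    [0,11.4,3.7,3,0,0,0],
    [0,11.4,3.7,6,0,0,0],
    [0,11.4,3.7,8.5,0,0,0],
    [0,11.4,3.7,9.45,0,0,0],
    [0,11.4,3.7,9.45,0,0,0],
    [0,11.4,3.7,9.45,0,0,0]
  ]
}}

```text
time: 29.25
tcp_pos: [0.7043, -0.0867, 0.1357]
tcp_rot: [3.141, -0.001, 0.027]
contact_force: [1.2, -0.9, -0.4]
width: 0.0004
finger_force: 0.0
```

```bash
python3 - <<'E'
from h import *
for x,z in((.095,.1365),(.053,.1025)): go([*rig(x,-.285),z],1.55)
E
```

```text
from [ 0.7043 -0.0867  0.1357] [ 1.8e+02 -1.0e-01  1.5e+00] d cm [-1.84  0.01 -0.08] rv [ 0.    -0.001 -0.   ] F [ 1.2 -0.9 -0.4] w 0.0004 q [-0.13  0.7   0.32  1.49 -0.24  0.99 -1.28] t 29.2
from [ 0.7043 -0.0867  0.1357] [ 1.8e+02 -1.0e-01  1.5e+00] d cm [-6.05  0.01  3.31] rv [ 0.    -0.001 -0.   ] F [ 1.2 -0.9 -0.4] w 0.0004 q [-0.13  0.7   0.32  1.49 -0.24  0.99 -1.28] t 29.2
```

Emit:
{"fn": "arm_command", "kwargs": {
  "moves": [
    [0,-1,0,-0.05,0,0,0],
    [0,-1.84,0,-0.05,0,0,0],
    [0,-2.5,0,0,0,0,0],
    [0,-3.16,0,0.05,0,0,0],
    [0,-3.8,0,0.25,0,0,0],
    [0,-4.38,0,0.55,0,0,0],
    [0,-4.8,0,0.9,0,0,0],
    [0,-5.12,0,1.21,0,0,0],
    [0,-5.4,0,1.6,0,0,0],
    [0,-5.67,0,2.04,0,0,0],
    [0,-5.8,0,2.35,0,0,0],
    [0,-5.91,0,2.67,0,0,0],
    [0,-6,0,3,0,0,0],
    [0,-6,0,3.3,0,0,0],
    [0,-6,0,3.4,0,0,0],
    [0,-6,0,3.4,0,0,0]
  ]
}}

```text
time: 30.85
tcp_pos: [0.6432, -0.0887, 0.1025]
tcp_rot: [-3.141, 0.002, 0.026]
contact_force: [-9.6, 0.4, 18.8]
width: 0.0002
finger_force: 9.5
```

Emit:
{"fn": "arm_command", "kwargs": {
  "moves": [
    [0,0,0,-1,0,0,0],
    [0,0,0,-4,0,0,0],
    [0,0,0,-8,0,0,0],
    [0,0,0,-12,0,0,0],
    [0,-3,0,-15,0,0,0],
    [0,-6,0,-18,0,0,0],
    [9.1,-6,0,-18,0,0,0],
    [9.1,-6,0,-18,0,0,0],
    [9.1,-6,0,-18,0,0,0]
  ]
}}

```text
time: 31.75
tcp_pos: [0.5842, -0.0893, 0.2795]
tcp_rot: [-3.141, 0.001, 0.028]
contact_force: [0.3, 0.1, 0.3]
width: 0.0201
finger_force: 0.0
```

```bash
python3 - <<'E'
from h import *
c=save('wrist');cv2.imwrite('pics/w9.png',c['frame'][:,:,::-1]);P=wpts(c);Q=(P[...,:2]-TY)@np.stack([RX,RYV],1)
H=cv2.cvtColor(c['frame'],cv2.COLOR_RGB2HSV)
m=(cv2.inRange(H,np.array((20,120,40)),np.array((32,255,255)))>0)&(P[...,2]>.06)&(P[...,2]<.15)&(abs(Q[...,0])<.15)
q=Q[m];z=P[m][:,2]
A=np.c_[q[:,0],q[:,1],np.ones(len(q))];k=np.linalg.lstsq(A,z,rcond=None)[0];print('rail',np.percentile(q,[1,99],0),np.percentile(z,[2,50,98]),'slope x,y',k)
specs('scene')
m=(c['frame'].max(2)<70)&(P[...,2]>.07)&(P[...,2]<.09)&(abs(Q[...,0])<.07)&(abs(Q[...,1]+.473)<.03)
print('bar',np.percentile(Q[m],[2,50,98],0))
go([*rig(0,-.4725),.074],1.55)
E
```

```text
rail [[ 0.03064107 -0.42569743]
 [ 0.07538954 -0.142091  ]] [0.08002732 0.08163408 0.08392034] slope x,y [ 0.06028124 -0.00926845  0.07627754]
scene red [352. 162.] 795 zt 0.0622 (array([ 0.2661, -0.3059]), 0.1562, 0.0619, -46.86) rig [-0.3305 -0.4921]
scene red [289. 213.] 437 zt 0.0778 (array([ 0.5786, -0.2012]), 0.0871, 0.0475, 1.84) rig [-0.0153 -0.3959]
scene green [312. 246.] 487 zt 0.0779 (array([ 0.5747, -0.0527]), 0.0865, 0.0448, 1.64) rig [-0.0152 -0.2474]
bar [[-0.04533737 -0.47416613]
 [ 0.00292977 -0.46959688]
 [ 0.04816422 -0.46402005]]
from [ 0.584  -0.0895  0.2789] [-1.8e+02  1.0e-01  1.6e+00] d cm [ 0.73 18.81 20.49] rv [-0.     0.002  0.   ] F [ 0.7 -0.4 -0.8] w 0.028 q [-0.19  0.35  0.38  1.69 -0.14  1.13 -1.32] t 31.9
```

View pics/w9.png

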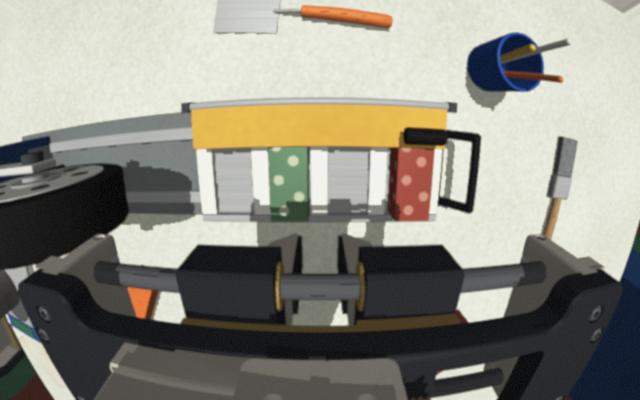

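```bash
python3 - <<'E'
from h import *
for n in('top','scene'):
    c=save(n) if n=='top' else save('scene');P=pts(c);Q=(P[...,:2]-TY)@np.stack([RX,RYV],1)
    m=(P[...,2]>.03)&(P[...,2]<.18)&(Q[...,0]>.06)&(Q[...,0]<.22)&(Q[...,1]<-.45)&(Q[...,1]>-.62)
    print(n,np.percentile(Q[m],[0.5,99.5],0),P[m][:,2].max())
s=bot.state();p=s['tcp_pos'];A=R.from_euler('xyz',s['tcp_rot'])
B=R.from_rotvec(np.array([*RX,0])*0.3)*R.from_euler('xyz',[np.pi,0,np.radians(91.55)])
print('tool z tilted',B.apply([0,0,1]))
for t in([*rig(-.03,-.515),.279],[*rig(-.03,-.515),.074]):
    print(A.inv().apply(np.array(t)-p)*100,(A.inv()*R.from_euler('xyz',[np.pi,0,np.radians(91.55)])).as_rotvec())
E
```

```text
top [[ 0.10775979 -0.56255604]
 [ 0.181402   -0.48941221]] 0.16818779496110015
scene [[ 0.1105721  -0.56531421]
 [ 0.18353449 -0.48996949]] 0.16394845853737505
tool z tilted [-0.00799362  0.29541208 -0.95533649]
[-2.31327433e+00  2.30384579e+01  2.11062374e-02] [-0.00175239  0.00201719 -1.57056741]
[-2.26407667 23.03500758 20.52104691] [-0.00175239  0.00201719 -1.57056741]
```

Emit:
{"fn": "arm_command", "kwargs": {
  "moves": [
    [0,-1,2,0,0,0,0],
    [0,-2.3,5,0,0,0,-0.1],
    [0,-2.3,8,0,0,0,-0.24],
    [0,-2.3,11,0,0,0,-0.38],
    [0,-2.3,14,0,0,0,-0.52],
    [0,-2.3,17,0,0,0,-0.66],
    [0,-2.3,20,0,0,0,-0.8],
    [0,-2.3,23,0,0,0,-0.94],
    [0,-2.3,23,0,0,0,-1.08],
    [0,-2.3,23,0,0,0,-1.22],
    [0,-2.3,23,0,0,0,-1.36],
    [0,-2.3,23,0,0,0,-1.5],
    [0,-2.3,23,0,0,0,-1.57],
    [0,-2.3,23,0,0,0,-1.57],
    [0,-2.3,23,0,0,0,-1.57]
  ]
}}

```text
time: 33.45
tcp_pos: [0.5672, -0.3206, 0.2798]
tcp_rot: [-3.141, -0.001, 1.595]
contact_force: [0.2, 0.3, -0.5]
width: 0.0004
finger_force: 0.0
```

Emit:
{"fn": "arm_command", "kwargs": {
  "moves": [
    [0,0,0,2,0,0.1,0],
    [0,0,0,4,0,0.2,0],
    [0,0,0,6,0,0.3,0],
    [0,0,0,9,0,0.3,0],
    [0,0,0,13,0,0.3,0],
    [0,0,0,17,0,0.3,0],
    [0,0,0,20,0,0.3,0],
    [0,0,0,20.4,0,0.3,0],
    [0,0,0,20.4,0,0.3,0],
    [0,0,0,20.4,0,0.3,0]
  ]
}}

```text
time: 34.45
tcp_pos: [0.5685, -0.3213, 0.0785]
tcp_rot: [3.139, -0.298, 1.597]
contact_force: [0.3, 0.6, 0.7]
width: 0.0004
finger_force: 0.0
```

```bash
python3 - <<'E'
from h import *
s=bot.state();p=s['tcp_pos'];A=R.from_euler('xyz',s['tcp_rot']);q=(p[:2]-TY)@np.stack([RX,RYV],1)
print(p,q,s['tcp_rot'],s['joints'].round(2),s['contact_force'].round(1))
for y in(-.21,-.2):print(A.inv().apply(np.array([*rig(-.03,y),.074])-p)*100)
print('tool x,z in world',A.apply([1,0,0]),A.apply([0,0,1]))
c=save('scene');cv2.imwrite('pics/s2.png',c['frame'][100:400,130:530,::-1].repeat(2,0).repeat(2,1)[:600,:800])
E
```

```text
[ 0.56846139 -0.32133763  0.07849629] [-0.02869979 -0.51575004] [ 3.13929393 -0.29827368  1.59696178] [ 0.55  0.76  0.07  1.51 -0.33  1.07  0.82] [0.3 0.6 0.7]
[29.09271686 -0.17878771  9.41444532]
[30.04856172 -0.18035039  9.70831293]
tool x,z in world [-0.02500727  0.95551805  0.29387055] [-0.00539042  0.29382932 -0.9558427 ]
```

View pics/s2.png

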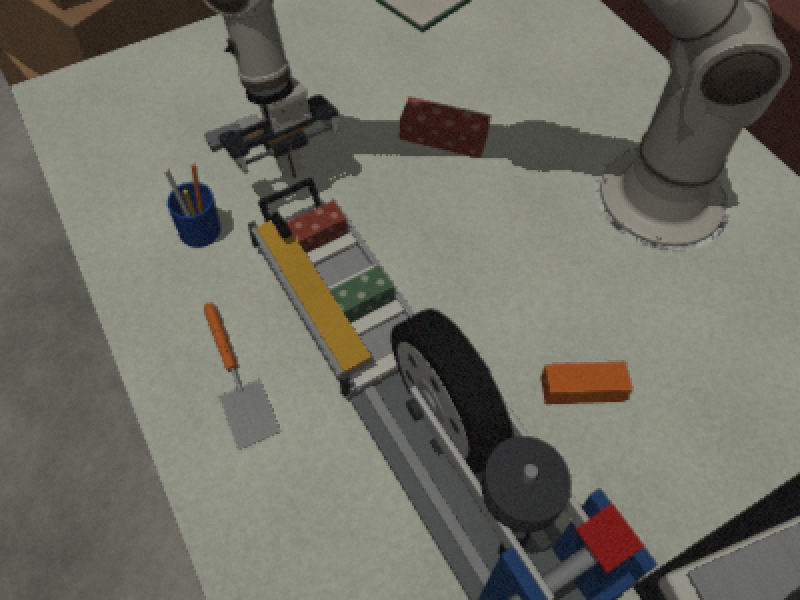

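Emit:
{"fn": "arm_command", "kwargs": {
  "moves": [
    [0,0.85,0,0.6,0,0,0],
    [0,1.82,0,0.88,0,0,0],
    [0,2.8,0,1.2,0,0,0],
    [0,3.73,0,1.47,0,0,0],
    [0,5.64,0,2.05,0,0,0],
    [0,7.55,0,2.64,0,0,0],
    [0,9.47,0,3.23,0,0,0],
    [0,11.38,0,3.82,0,0,0],
    [0,13.29,0,4.4,0,0,0],
    [0,15.2,0,4.99,0,0,0],
    [0,17.11,0,5.58,0,0,0],
    [0,19.02,0,6.17,0,0,0],
    [0,20.93,0,6.75,0,0,0],
    [0,22.84,0,7.34,0,0,0],
    [0,24.75,0,7.93,0,0,0],
    [0,25.7,0,8.22,0,0,0],
    [0,25.7,0,8.22,0,0,0]
  ]
}}

```text
time: 36.2
tcp_pos: [0.5592, -0.0463, 0.0739]
tcp_rot: [-3.139, -0.303, 1.601]
contact_force: [-1.2, 0.5, 0.2]
width: 0.0003
finger_force: 0.0
```

```bash
python3 - <<'E'
from h import *
s=bot.state();p=s['tcp_pos'];q=(p[:2]-TY)@np.stack([RX,RYV],1)
print(p,q,s['contact_force'].round(1))
for n in('scene','top'):specs(n)
E
```

```text
[ 0.55916806 -0.04626306  0.07385686] [-0.03054914 -0.24052474] [-1.2  0.5  0.2]
scene red [352. 162.] 794 zt 0.0624 (array([ 0.2662, -0.3053]), 0.157, 0.064, -48.99) rig [-0.3304 -0.4915]
scene red [322. 279.] 177 zt 0.078 (array([0.601 , 0.0618]), 0.0469, 0.0357, 76.82) rig [ 0.0142 -0.1336]
scene green [348. 325.] 62 zt 0.0783 (array([0.6048, 0.2117]), 0.0411, 0.0102, -85.97) rig [0.022  0.0161]
top red [262. 199.] 423 zt 0.0778 (array([0.5693, 0.0637]), 0.0874, 0.0441, 1.89) rig [-0.0174 -0.1309]
top red [380. 294.] 952 zt 0.062 (array([ 0.2638, -0.3033]), 0.1558, 0.0581, -46.61) rig [-0.3328 -0.4895]
top green [216. 210.] 111 zt 0.0776 (array([0.5402, 0.2102]), 0.0416, 0.035, 88.45) rig [-0.0426  0.0164]
```

Emit:
{"fn": "arm_command", "kwargs": {
  "moves": [
    [0,0.5,0,0.15,0,0,0],
    [0,1,0,0.3,0,0,0],
    [0,1.5,0,0.45,0,0,0],
    [0,2,0,0.6,0,0,0],
    [0,2.4,0,0.75,0,0,0],
    [0,2.8,0,0.85,0,0,0],
    [0,3.1,0,0.95,0,0,0],
    [0,3.1,0,0.95,0,0,0]
  ]
}}

```text
time: 37.1
tcp_pos: [0.5592, -0.017, 0.0742]
tcp_rot: [-3.141, -0.301, 1.598]
contact_force: [1.1, -1.0, -0.7]
width: 0.0004
finger_force: 0.5
```

Emit:
{"fn": "arm_command", "kwargs": {
  "moves": [
    [0,0.2,0,0.06,0,0,0],
    [0,0.4,0,0.12,0,0,0],
    [0,0.6,0,0.18,0,0,0],
    [0,0.6,0,0.18,0,0,0]
  ]
}}

```text
time: 37.5
tcp_pos: [0.5592, -0.0132, 0.0742]
tcp_rot: [3.141, -0.299, 1.596]
contact_force: [-0.4, -4.6, 0.8]
width: 0.0002
finger_force: 2.3
```

```bash
python3 - <<'E'
from h import *
s=bot.state();p=s['tcp_pos'];q=(p[:2]-TY)@np.stack([RX,RYV],1)
print(p,q,s['contact_force'].round(1))
for n in('scene','top'):specs(n)
E
```

```text
[ 0.55915334 -0.01319617  0.074189  ] [-0.02966943 -0.20746955] [-0.4 -4.6  0.8]
scene red [352. 162.] 797 zt 0.0623 (array([ 0.2653, -0.3068]), 0.1563, 0.0626, -45.52) rig [-0.3314 -0.493 ]
scene red [325. 285.] 146 zt 0.0782 (array([0.6041, 0.0809]), 0.0515, 0.028, 75.46) rig [ 0.0178 -0.1146]
scene green [352. 331.] 72 zt 0.0772 (array([0.6048, 0.2298]), 0.0444, 0.0109, -88.29) rig [0.0225 0.0342]
top red [256. 199.] 400 zt 0.0777 (array([0.5697, 0.0826]), 0.0869, 0.0436, 1.77) rig [-0.0165 -0.112 ]
top red [380. 294.] 950 zt 0.0622 (array([ 0.2642, -0.3031]), 0.1558, 0.0583, -47.02) rig [-0.3324 -0.4893]
top green [208. 212.] 86 zt 0.0775 (array([0.5285, 0.2289]), 0.0436, 0.0238, 72.37) rig [-0.0538  0.0354]
```

Emit:
{"fn": "arm_command", "kwargs": {
  "moves": [
    [0,0.2,0,0.06,0,0,0],
    [0,0.4,0,0.12,0,0,0],
    [0,0.5,0,0.15,0,0,0],
    [0,0.5,0,0.15,0,0,0]
  ]
}}

```text
time: 38.0
tcp_pos: [0.5592, -0.013, 0.0742]
tcp_rot: [3.141, -0.294, 1.593]
contact_force: [-3.2, -15.0, 3.7]
width: 0.0004
finger_force: 6.4
```

Hard stop reached: 15 N with no further motion. Backing off and lifting.

Emit:
{"fn": "arm_command", "kwargs": {
  "moves": [
    [0,-1,0,-0.3,0,0,0],
    [0,-3,0,-0.9,0,0,0],
    [0,-6,0,-1.8,0,0,0],
    [0,-7,0,-5,0,0,0],
    [0,-7,0,-9,0,0,0],
    [0,-7,0,-13,0,0,0],
    [0,-7,0,-17,0,0,0],
    [0,-7,0,-21,0,0,0],
    [0,-7,0,-21,0,0,0],
    [0,-7,0,-21,0,0,0]
  ]
}}

```text
time: 39.0
tcp_pos: [0.5631, -0.135, 0.2552]
tcp_rot: [3.139, -0.301, 1.598]
contact_force: [-0.3, 0.1, -1.1]
width: 0.0004
finger_force: 0.0
```

```bash
python3 - <<'E'
from h import *
for n in('scene','top'):specs(n)
c=save('scene');P=pts(c);H=cv2.cvtColor(c['frame'],cv2.COLOR_RGB2HSV);Q=(P[...,:2]-TY)@np.stack([RX,RYV],1)
m=(cv2.inRange(H,np.array((20,120,40)),np.array((32,255,255)))>0)&(P[...,2]>.06)&(P[...,2]<.15)&(abs(Q[...,0])<.15)
print('rail',np.percentile(Q[m],[1,99],0),np.percentile(P[m][:,2],[2,50,98]))
cv2.imwrite('pics/s3.png',c['frame'][:,:,::-1]);print(bot.state()['tcp_pos'])
E
```

```text
scene red [352. 162.] 801 zt 0.0627 (array([ 0.2648, -0.3066]), 0.1556, 0.0645, -47.11) rig [-0.3319 -0.4928]
scene red [325. 285.] 140 zt 0.0777 (array([0.5998, 0.0831]), 0.0442, 0.0297, -89.87) rig [ 0.0136 -0.1123]
scene green [352. 331.] 73 zt 0.0781 (array([0.6042, 0.2308]), 0.0439, 0.0104, -88.22) rig [0.022  0.0352]
top red [256. 199.] 402 zt 0.0783 (array([0.5695, 0.0829]), 0.0872, 0.0442, 1.62) rig [-0.0167 -0.1117]
top red [387. 289.] 573 zt 0.0621 (array([ 0.2704, -0.3109]), 0.1354, 0.0581, -45.96) rig [-0.3264 -0.4973]
top green [208. 212.] 86 zt 0.078 (array([0.5287, 0.2299]), 0.0433, 0.0238, 72.38) rig [-0.0535  0.0364]
rail [[ 0.03062633 -0.14498625]
 [ 0.07630544  0.14201146]] [0.07999659 0.08386079 0.08814978]
[ 0.56161105 -0.13422394  0.25266196]
```

View pics/s3.png

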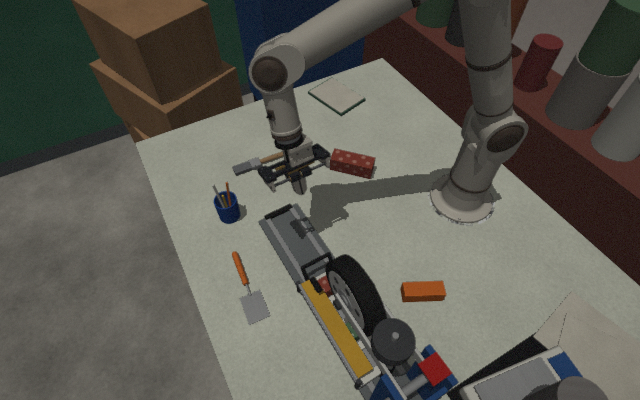

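The rail is centred under the wheel (y' ±0.143) and lies flat, the bystanders are undisturbed, and the arm is clear.

```bash
python3 -c "
from plant import bot
print(bot.sign_off())"
```

```text
the job is handed in; nothing more can be done
None
```

I handed the job in at about 39 s of the 210 s allowed: wheel rocked twice each way to its stops, carriage drawn out, the only two loose specimens present seated (red in nest 4, green in nest 2), rail folded flat, carriage pushed fully home, and brush, pen pot and trowel untouched.

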